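# Stand two finished drawer fronts on the sloped bench stand

## Robot

A 6-joint arm with a two-finger parallel gripper is mounted at the origin on the work surface. World frame = base frame: x ahead of the robot, y to its left, z up, the work surface at z = 0. Lengths are in m, angles in rad, forces in N, time in s.
With the tool pointing down it reaches from about 0.275 to 0.75 m from the base axis. Payload 10.2 kg.
Tool frame: the origin (TCP) lies at the very end of the fingers, on their centre line; the grasp point (between the pads) lies 19 mm behind it; z points along the fingers, x is the direction in which the jaws open and shut, and the axes are right-handed (so a half turn about z gives the same grasp; the last joint's range is limited). The gripper opens to 85 mm and grips with 20 to 120 N. Pads are 22 mm wide; open, the fingers measure 114 mm over their backs; the gripper's body (76 mm by 85 mm) begins 54 mm behind the grasp point. The pads swing forward as they close: fully open they stand 13 mm farther back than shut.
Start: joints at [1.109, 0.313, 1.498, -0, 1.331, -0.223], TCP at [0.124, 0.51, 0.198] pointing down, gripper open.
Joint ranges: [-2.94, 2.94], [-0.97, 2.17], [0.19, 2.56], [-1.23, 4.37], [0.02, 3.11], [-2.88, 2.88]. Speed limits (rad/s): [2.39, 2.39, 3.01, 3.14, 3.14, 3.14].

## Interface

Orientations are given as a unit quaternion [w, x, y, z].
In Python, from bench import get_obs, read_camera, close_job gives the robot as it stands.
- The arm moves only by the shell command python3 -m handwheel 'ROWS' [FORCE]. ROWS is JSON, a list of rows, each an object with "turn": the turn, a rotation vector about the tool's x, y, z in rad, a list of three; "translation": the shift along the tool's x, y, z in m, a list of three; "jaw": the closure, from 0 (fully open) to 1 (shut). In form: [{"turn": [rx, ry, rz], "translation": [tx, ty, tz], "jaw": jaw}, ...]. A call has 1 to 5 rows; each row is the pose to reach, as a shift and turn from the pose measured when the call began, along the tool's axes at that moment; what a row does not reach only later rows make up. A row lasts 1/8 s, in which the tool goes at most 62.5 mm and 10.7 degrees, less where a joint would pass 70% of its speed; a pose out of reach is approached as far as the arm can. A call with a gripper value outside its range is refused whole. The fingers move at their own pace and stop on an object; FORCE is the grip in N (left out, the last holds). Time passes only in rows, so rows that repeat a pose let the fingers close. It gives the time, the measured TCP pose, the force and the opening at its end, in the units of the state.
- get_obs(): the state, without advancing time (a new reading comes with each control period).
- read_camera(name): name is "scene" or "top" or "wrist"; returns a dict with "pixels" (384x512x3 uint8, blue, green, red), "camera_matrix" (3x3 intrinsics, pixels), "position" and "attitude" of the camera in the world. Camera axes: x right, y down, z forward; pixel columns grow to the right and rows downward; lengths in m; the calibration is good to about 2 mm. A picture is of the moment at which its call begins. There is no depth.
- close_job(): hands the job in, once; it reports no verdict.
The state is a dict: "time": time; "q": joint angles; "qvel": joint speeds; "tau": joint torques, N m; "ee_pos": TCP position; "eef_rot": TCP orientation; "force": force on the tool from outside, world axes, zero at the start; "torque": the same for the moment, N m; "width": finger opening in m.
Only numpy, scipy, OpenCV 4.12 (cv2) and the standard library are available. Lean on these libraries where they do the work, as an engineer would, in place of code of your own. Each camera call takes 0.05 s, during which the arm holds its last target.

## Task

Take the two black drawer fronts out of the slotted rack and stand them side by side on the sloped stand for inspection, one in each bay (either way round), the same way up as they stood in the rack: lower edge fully down on the ledge behind the lip, back flat against the two uprights of its bay. Lower them gently rather than dropping them in, and leave the bare plywood blank in the rack and the other things on the bench where they are.

Things in the scene. Friction and masses are not known exactly. Their poses are not given: they have to be found in the camera images.
- front_deep: Deep drawer front: black film-faced plywood panel with pale edges, upright in a rack slot. 160 mm wide (its y), 12 thick (x), 140 high (z); about 0.2 kg. Origin: middle of the lower edge; z points up. Hand hole 90 mm wide, 28 high, centred in the width, 74 to 102 mm above the lower edge; above it a solid 38 mm band. Both faces alike.
- front_shallow: Shallow drawer front: the same black plywood with pale edges, no hand hole, upright in another rack slot. 160 mm wide (its y), 12 thick (x), 90 high (z); about 0.13 kg. Origin: middle of the lower edge; z points up. Both faces alike.
- blank: Raw blank of pale bare plywood, 160 x 12 x 120 mm (its y, x, z), standing upright in the remaining slot of the rack; it stays there. Origin: middle of the lower edge.
- rack: Slotted rack of bare brown plywood, 250 x 190 mm (its x, y), 48 high, fixed. Origin: centre of its underside. Three parallel slots run along its y, at x = -85, 0 and 85 mm, each 16 mm wide, 36 deep, 166 long, open at the top; the panels stand on the slot floor, 12 mm above the bench. Which panel is in which slot changes.
- stand: Sloped two-bay stand of black plywood with pale edges, fixed; base 200 x 408 mm (its x, y), about 130 high. Origin: on the bench under its centre. Ledge and lip face its +x, roughly away from the robot. The rest (front edges of two upright fins per bay) leans back 30 degrees from vertical. Low cheeks 30 mm high bound each bay, 93 mm either side of its middle.
- bay_left (a point): Middle of the bay towards the stand's +y, where ledge meets rest, 60 mm above the bench. z points up along the slope, x square out of the rest to the lip, y along the ledge. Ledge: z = 0, 24 mm deep to the lip, which is 12 thick, 12 high. Rest: x = 0, two fins 12 mm wide at y = -52 and 52, 80 mm long; open between, but for a rail below z = 29, 18 mm behind.
- bay_right (a point): Middle of the bay towards the stand's -y; axes and sizes as for bay_left.
- sanding_block: Cork sanding block, 66 x 110 x 32 mm; stays where it is. Origin: centre of its underside.
- tape_measure: Yellow and black tape measure, 66 x 36 x 62 mm; stays where it is. Origin: centre of its underside.
There are look-alikes about, which are no part of the job. What is shaped like the front_shallow but turquoise is not meant.

How it is judged:
By the outcome, as a careful person would: the job done as asked, in the order asked, and still so for the second after the job is handed in, with the robot touching nothing.
It also fails if it takes over 51 s, if anything falls off the work surface, if the arm or the gripper's body presses on something with over 40 N, if the wrist force passes 120 N, or if a joint passes its speed limit or range.

## Working session

There is one attempt and no reset: what is moved stays moved. The work goes in short steps, Python scripts to look and compute and a shell command to move; the robot and the scene stay as the last step left them, time stands still between calls to the robot, and variables do not carry over. Pictures are saved under pics/ and viewed, and the job is handed in when it is done.

```bash
ls; mkdir -p pics
python3 - <<'E'
from bench import get_obs, read_camera
import cv2,json
o=get_obs()
for k,v in o.items(): print(k,v)
for n in ("scene","top","wrist"):
    c=read_camera(n)
    cv2.imwrite(f"pics/{n}0.png",c["pixels"])
    print(n,c["camera_matrix"],c["position"],c["attitude"])
E
```

```text
pics
time 0.0
q [ 1.10858419e+00  3.13432372e-01  1.49842187e+00 -4.17910156e-05
  1.33096879e+00 -2.23370778e-01]
qvel [-0.00069063 -0.00261384  0.00171279 -0.00029036  0.00147631 -0.00034319]
tau [ 1.78320450e-03 -4.12265539e+01 -2.59743440e+01 -1.13710823e-04
  4.15673640e-03  2.74675710e-05]
ee_pos [0.12408036 0.50983129 0.19714984]
eef_rot [ 2.81821200e-04  7.86310020e-01  6.17831833e-01 -5.47214517e-04]
force [ 0.2678177  -0.46968739 -0.41894912]
torque [-0.02332779  0.00775654 -0.02649948]
width 0.08554955254353425
scene [[449.1393701    0.         246.16014697]
 [  0.         449.1393701  187.44064381]
 [  0.           0.           1.        ]] [ 0.98214082 -0.7683661   0.68546904] [-0.44982345  0.84850282  0.24634739 -0.13044079]
top [[495.26732076   0.         256.50462821]
 [  0.         495.26732076 191.44634773]
 [  0.           0.           1.        ]] [ 0.26369048 -0.00198132  1.39570058] [ 0.06783246 -0.69020446  0.71665587 -0.07362699]
wrist [[330.80530715   0.         252.50434604]
 [  0.         330.80530715 192.30694715]
 [  0.           0.           1.        ]] [0.05177791 0.52783579 0.3733907 ] [0.11581977 0.77778608 0.6111789  0.08997193]
```

View pics/scene0.png

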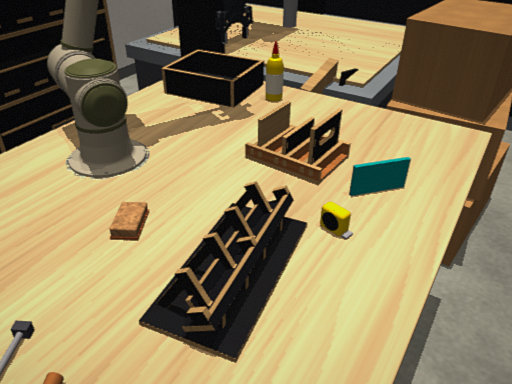

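View pics/top0.png

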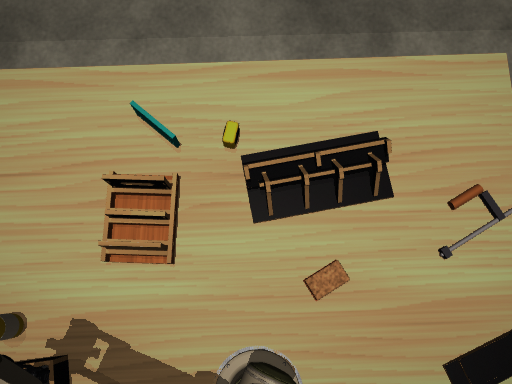

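View pics/wrist0.png

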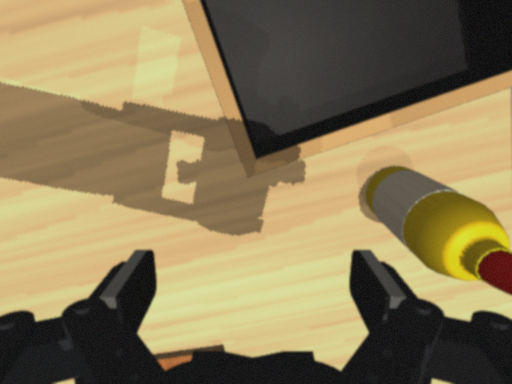

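Scene view: rack at about (298,150), with the deep front (it has the hole) at (326,135), a short dark panel in the middle slot at (298,135), a tall pale panel at (274,125), a turquoise look-alike at (380,176), and the stand at (235,265). I'll crop in to check these.

```bash
cat > h.py <<'E'
import numpy as np, cv2
from scipy.spatial.transform import Rotation as R
def rot(q): return R.from_quat([q[1],q[2],q[3],q[0]])
def proj(c,P):
    P=np.atleast_2d(P); r=rot(c["attitude"]).as_matrix()
    X=(P-np.array(c["position"]))@r
    uv=X@np.array(c["camera_matrix"]).T
    return uv[:,:2]/uv[:,2:]
def ray(c,uv,z):
    uv=np.atleast_2d(uv).astype(float)
    d=np.c_[uv,np.ones(len(uv))]@np.linalg.inv(np.array(c["camera_matrix"])).T@rot(c["attitude"]).as_matrix().T
    p=np.array(c["position"]); s=(z-p[2])/d[:,2]
    return p+s[:,None]*d
E
python3 - <<'E'
from h import *
import pickle
from bench import read_camera
cs={n:read_camera(n) for n in("scene","top")}
pickle.dump(cs,open("cams.pkl","wb"))
def crop(n,x0,y0,w,h,k,f):
    cv2.imwrite(f,cv2.resize(cs[n]["pixels"][y0:y0+h,x0:x0+w],None,fx=k,fy=k,interpolation=cv2.INTER_CUBIC))
crop("scene",235,85,125,105,6,"pics/s1.png")
crop("top",90,160,100,115,5,"pics/t1.png")
crop("top",230,120,180,110,4,"pics/t2.png")
crop("scene",130,170,190,190,3,"pics/s2.png")
E
```

```text
(no output)
```

View pics/s1.png

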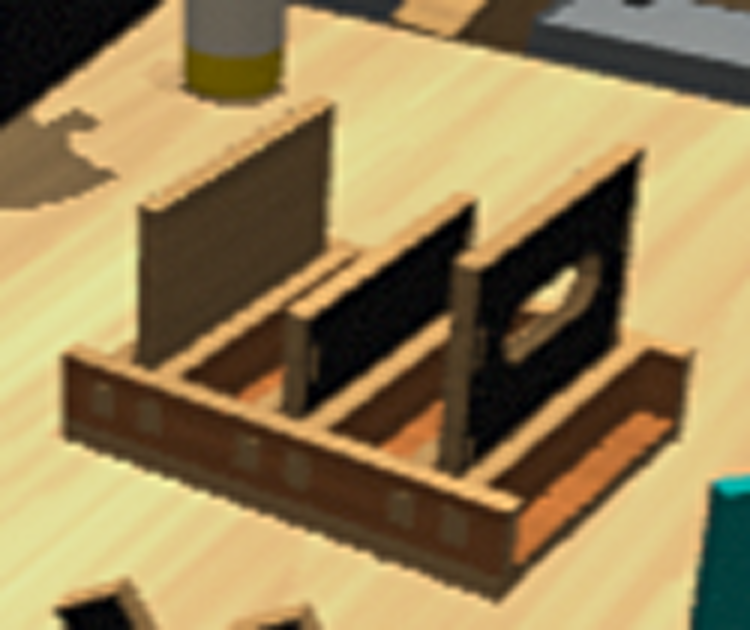

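View pics/t1.png

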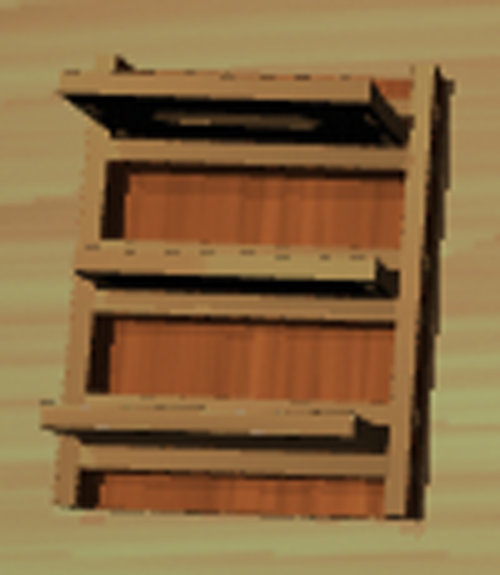

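View pics/t2.png

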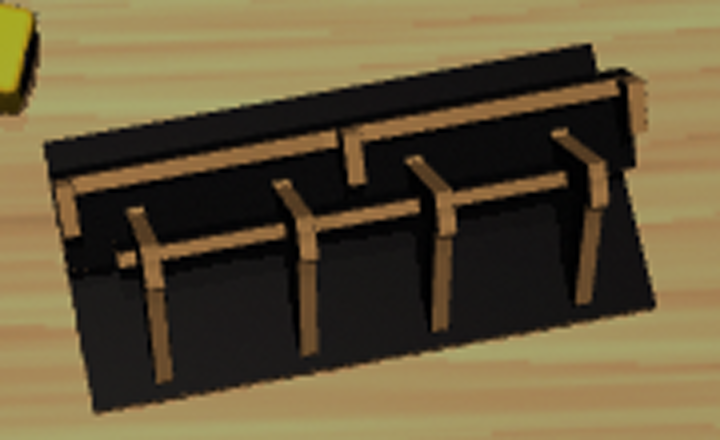

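View pics/s2.png

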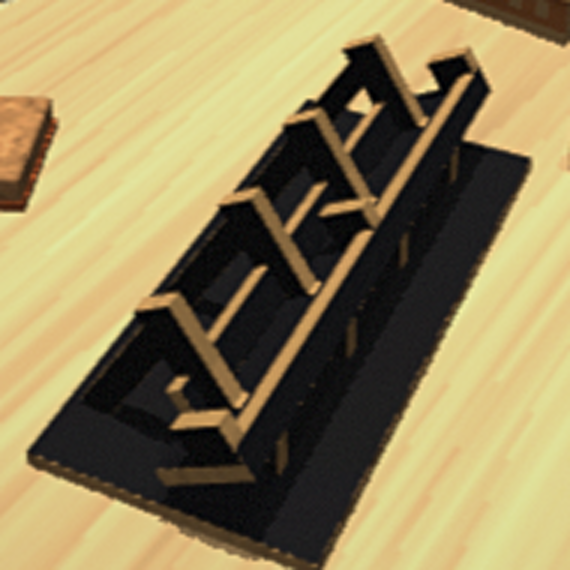

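Choice by the description: front_deep is the panel with the hole in the far slot (scene 326,135), and front_shallow is the black one in the middle slot (298,135). The pale panel at (274,125) is the blank, and the turquoise one at (380,176) is a decoy. Next I'll fit the poses.

```bash
cat > fit.py <<'E'
from h import *
import pickle
from scipy.optimize import least_squares
cs=pickle.load(open("cams.pkl","rb"))
T=cs["top"];S=cs["scene"]
def un(p,k,off): return (np.array(p,float)+.5)/k-.5+np.array(off)
t1=lambda p:un(p,5,(90,160)); t2=lambda p:un(p,4,(230,120)); s1=lambda p:un(p,6,(235,85)); s2=lambda p:un(p,3,(130,170))
def Rz(a): return np.array([[np.cos(a),-np.sin(a),0],[np.sin(a),np.cos(a),0],[0,0,1]])
# stand: local points given bay x offset bx
c,s=np.cos(np.pi/6),.5
def bay(p,side,bx): x,y,z=p; return np.array([bx+c*x-s*z,side*.099+y,.060+s*x+c*z])
def solve(obs,p0):
    def f(p):
        r=[]
        for cam,uv,fn in obs:
            L=fn(p); w=Rz(p[2])@L+np.array([p[0],p[1],0]); r+=list(proj(cam,w)[0]-uv)
        return r
    return least_squares(f,p0,loss="soft_l1"),f
def draw(img,cam,pose,segs,k,off,col):
    for a,b in segs:
        w=np.array([Rz(pose[2])@np.array(q)+np.array([pose[0],pose[1],0]) for q in(a,b)])
        uv=((proj(cam,w)-np.array(off))+.5)*k-.5
        cv2.line(img,*[tuple(int(round(v*8)) for v in q) for q in uv],col,1,cv2.LINE_AA,3)
def crop(cam,x0,y0,w,h,k): return cv2.resize(cam["pixels"][y0:y0+h,x0:x0+w],None,fx=k,fy=k,interpolation=cv2.INTER_CUBIC)
E
cat > stand.py <<'E'
from fit import *
F=[(-1,-.052),(-1,.052),(1,-.052),(1,.052)]
obs=[]
for (sd,y),a,b in zip(F,[(178,297),(257,192),(320,110),(378,40)],[(240,402),(313,290),(375,218),(422,122)]):
    obs.append((S,s2(a),lambda p,sd=sd,y=y:bay((0,y,.08),sd,p[3])))
    obs.append((S,s2(b),lambda p,sd=sd,y=y:bay((0,y,.012 if 0 else 0.0),sd,p[3])))
for sg,uv in [((1,1),(45,143)),((1,-1),(590,45)),((-1,-1),(655,305)),((-1,1),(95,410))]:
    obs.append((T,t2(uv),lambda p,sg=sg:np.array([.1*sg[0],.204*sg[1],.006])))
r,f=solve(obs,[.5,-.15,0.15,0.0]); p=r.x; print(p); print(np.round(f(p),1))
segs=[]
for sd,y in F: segs.append((bay((0,y-.006,0),sd,p[3]),bay((0,y-.006,.08),sd,p[3]))); segs.append((bay((0,y+.006,0),sd,p[3]),bay((0,y+.006,.08),sd,p[3])))
for x in(.024,.036):
  for sd in(-1,1): segs.append((bay((x,-.093,.012),sd,p[3]),bay((x,.093,.012),sd,p[3])))
q=[np.array([.1*a,.204*b,0.0]) for a,b in((1,1),(1,-1),(-1,-1),(-1,1))]
segs+=[(q[i],q[(i+1)%4]) for i in range(4)]
a=crop(T,230,120,180,110,4); draw(a,T,p,segs,4,(230,120),(0,255,0)); cv2.imwrite("pics/ot.png",a)
a=crop(S,130,170,190,190,3); draw(a,S,p,segs,3,(130,170),(0,255,0)); cv2.imwrite("pics/os.png",a)
E
python3 stand.py
cat > rack.py <<'E'
from fit import *
obs=[]
for sg,uv in [((1,-1),(437,66)),((-1,-1),(410,515)),((-1,1),(58,508))]:
    obs.append((T,t1(uv),lambda p,sg=sg:np.array([.125*sg[0],.095*sg[1],.048])))
for sg,z,uv in [((-1,-1),.048,(65,350)),((1,-1),.048,(518,507)),((1,1),.048,(692,355)),((1,-1),0,(500,600)),((-1,-1),0,(65,435)),((1,1),0,(685,435))]:
    obs.append((S,s1(uv),lambda p,sg=sg,z=z:np.array([.125*sg[0],.095*sg[1],z])))
r,f=solve(obs,[.5,.3,0.]); p=r.x; print(p); print(np.round(f(p),1))
def box(x0,y0,z0,x1,y1,z1):
    P=[(x,y,z) for x in(x0,x1) for y in(y0,y1) for z in(z0,z1)]
    return [(P[i],P[j]) for i in range(8) for j in range(i) if sum(u!=v for u,v in zip(P[i],P[j]))==1]
segs=box(-.125,-.095,0,.125,.095,.048)
for x in(-.085,0,.085): segs+=box(x-.008,-.083,.048,x+.008,.083,.0481)
P=[]
for x,h in((-.085,.12),(0,.09),(.085,.14)): P+=box(x-.006,-.08,.012,x+.006,.08,.012+h)
a=crop(T,90,160,100,115,5); draw(a,T,p,segs,5,(90,160),(0,255,0)); draw(a,T,p,P,5,(90,160),(255,0,255)); cv2.imwrite("pics/ort.png",a)
a=crop(S,235,85,125,105,6); draw(a,S,p,segs,6,(235,85),(0,255,0)); draw(a,S,p,P,6,(235,85),(255,0,255)); cv2.imwrite("pics/ors.png",a)
E
python3 rack.py
```

```text
[ 0.58594177 -0.19274751  0.14765243  0.02531638]
[-1.1  0.7  0.5  0.2 -0.   0.4  0.7  0.1 -0.3  0.9 -1.2 -4.5 -0.1 -1.1
  0.9  0.5 -0.4 -0.2 -0.1 -0.2 -0.1  0.4 -0.3  0.2]
[ 0.48187641  0.30558036 -0.06477756]
[-0.3 -0.6 -0.4 -0.3 -0.4 -0.8 -0.8  0.5 -1.2  0.7  0.5 -1.3  0.2  0.1
 -0.8  0.4 -0.4 -0.6]
```

View pics/ot.png

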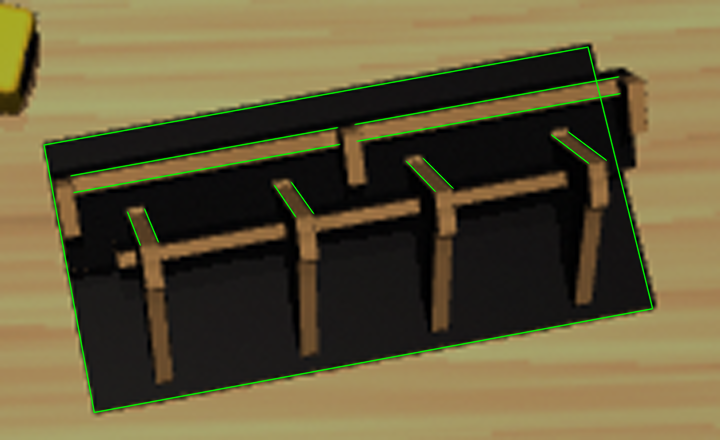

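View pics/os.png

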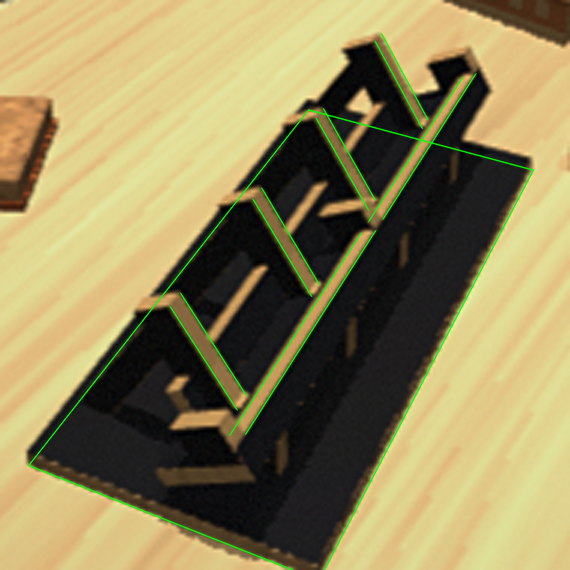

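View pics/ort.png

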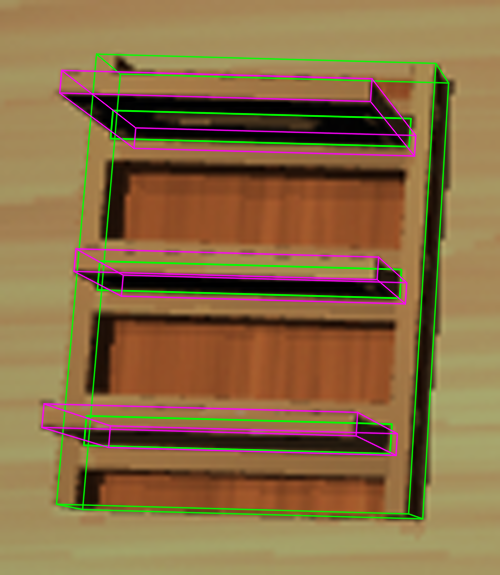

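View pics/ors.png

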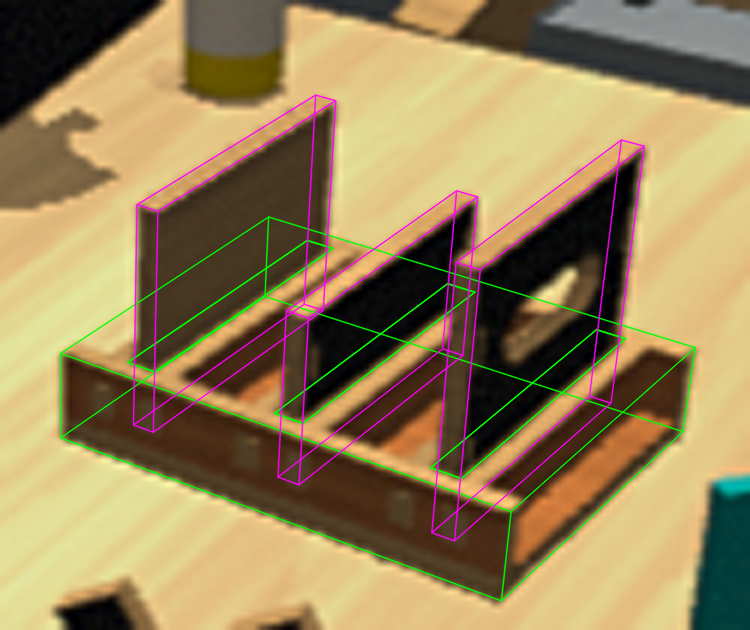

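The overlays match within about 1 px: rack at (0.482, 0.306, yaw −0.065) and stand at (0.586, −0.193, yaw 0.148). Next is a helper that works out move deltas, then the approach to the deep front.

```bash
cat > plan.py <<'E'
from h import *
from bench import get_obs, read_camera
rack=(0.4819,0.3056,-0.0648); stand=(0.5859,-0.1927,0.1477); bx=0.0253
def topdown(yaw): 
    return np.c_[[np.cos(yaw),np.sin(yaw),0],[np.sin(yaw),-np.cos(yaw),0],[0,0,-1]]
def Rz(a): return R.from_euler("z",a).as_matrix()
def rackpt(x,y,z): return Rz(rack[2])@[x,y,z]+[rack[0],rack[1],0]
RB=Rz(stand[2])@R.from_euler("y",-30,degrees=True).as_matrix()  # bay axes
def baypt(side,p): return Rz(stand[2])@np.array([bx,side*.099,.06])+[stand[0],stand[1],0]+RB@np.array(p)
RT=RB@np.diag([1,-1,-1.])   # tool frame at placing
def delta(pos,Rm,show=True):
    o=get_obs(); r=rot(o["eef_rot"]); 
    t=r.inv().apply(np.array(pos)-o["ee_pos"]); w=(r.inv()*R.from_matrix(Rm)).as_rotvec()
    print("t=%.2f"%o["time"],"pos",np.round(o["ee_pos"],4),"F",np.round(o["force"],1),"w",round(o["width"],4),"q",np.round(o["q"],2))
    print("turn",np.round(w,4),"trans",np.round(t,4),"deg %.1f mm %.0f"%(np.degrees(np.linalg.norm(w)),1e3*np.linalg.norm(t)))
    return t,w
def look(n,f):
    c=read_camera(n); cv2.imwrite(f,c["pixels"]); return c
E
python3 - <<'E'
from plan import *
p=rackpt(.085,0,.215); print(p); delta(p,topdown(rack[2]))
o=get_obs(); c=read_camera("wrist"); r=rot(o["eef_rot"])
print("cam in tool",r.inv().apply(np.array(c["position"])-o["ee_pos"]),(r.inv()*rot(c["attitude"])).as_matrix().round(3))
E
```

```text
[0.5667216  0.30009585 0.215     ]
t=0.25 pos [0.1242 0.51   0.1975] F [ 0.9 -0.2 -0.4] w 0.0852 q [ 1.11  0.31  1.5   0.    1.33 -0.22]
turn [3.0000e-04 5.0000e-04 1.3968e+00] trans [-0.0993  0.4797 -0.0176] deg 80.0 mm 490
cam in tool [ 1.71773872e-04 -7.45574435e-02 -1.76165843e-01] [[ 1.    -0.    -0.001]
 [ 0.     0.957  0.29 ]
 [ 0.001 -0.29   0.957]]
```

```bash
python3 -m handwheel '[{"turn":[0,0,0.15],"translation":[-0.01,0.05,-0.01],"jaw":0.3},{"turn":[0,0,0.32],"translation":[-0.022,0.105,-0.018],"jaw":0.3},{"turn":[0,0,0.49],"translation":[-0.034,0.165,-0.018],"jaw":0.3},{"turn":[0,0,0.66],"translation":[-0.046,0.225,-0.018],"jaw":0.3},{"turn":[0,0,0.83],"translation":[-0.058,0.28,-0.018],"jaw":0.3}]' 40
python3 - <<'E'
from plan import *
delta(rackpt(.085,0,.215),topdown(rack[2]))
E
```

```text
time: 0.92
ee_pos: [0.3842, 0.3863, 0.2155]
eef_rot: [0.0, 0.969, 0.245, -0.0]
force: [0.0, 0.5, 0.9]
width: 0.0597
t=0.93 pos [0.3842 0.3863 0.2155] F [0.  0.5 0.9] w 0.0597 q [ 0.57  0.34  1.41 -0.    1.39  0.08]
turn [2.000e-04 2.000e-04 5.608e-01] trans [0.1195 0.1626 0.0005] deg 32.1 mm 202
```

```bash
python3 -m handwheel '[{"turn":[0,0,0.16],"translation":[0.035,0.048,0],"jaw":0.3},{"turn":[0,0,0.33],"translation":[0.07,0.095,0],"jaw":0.3},{"turn":[0,0,0.48],"translation":[0.105,0.143,0],"jaw":0.3},{"turn":[0,0,0.561],"translation":[0.1195,0.1626,0],"jaw":0.3},{"turn":[0,0,0.561],"translation":[0.1195,0.1626,0],"jaw":0.3}]'
python3 - <<'E'
from plan import *
delta(rackpt(.085,0,.215),topdown(rack[2]))
look("wrist","pics/w1.png")
E
```

```text
time: 1.55
ee_pos: [0.5678, 0.299, 0.2146]
eef_rot: [0.0, 0.999, -0.034, -0.001]
force: [-0.3, 0.5, -0.1]
width: 0.0598
t=1.55 pos [0.5678 0.299  0.2146] F [-0.3  0.5 -0.1] w 0.0598 q [ 0.3   0.57  1.07 -0.    1.5   0.37]
turn [ 0.0007  0.0011 -0.0023] trans [-0.0011 -0.001  -0.0004] deg 0.2 mm 2
```

View pics/w1.png

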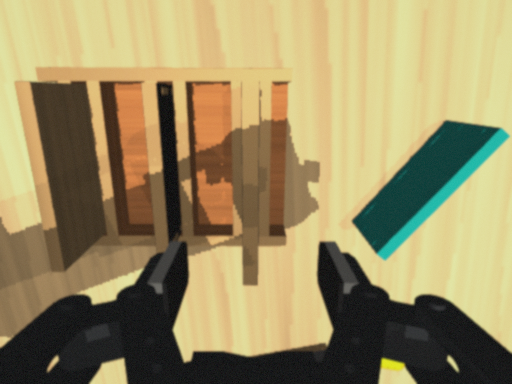

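```bash
cat > ov.py <<'E'
from plan import *
def box(x0,y0,z0,x1,y1,z1):
    P=[(x,y,z) for x in(x0,x1) for y in(y0,y1) for z in(z0,z1)]
    return [(P[i],P[j]) for i in range(8) for j in range(i) if sum(u!=v for u,v in zip(P[i],P[j]))==1]
def ov(c,segs,x0,y0,w,h,k,f):
    im=cv2.resize(c["pixels"][y0:y0+h,x0:x0+w],None,fx=k,fy=k,interpolation=cv2.INTER_CUBIC)
    for a,b in segs:
        uv=((proj(c,[a,b])-[x0,y0])+.5)*k-.5
        cv2.line(im,*[tuple(int(round(v*8)) for v in q) for q in uv],(0,0,255),1,cv2.LINE_AA,3)
    cv2.imwrite(f,im)
E
python3 - <<'E'
from ov import *
c=read_camera("wrist")
s=box(.079,-.08,.151,.091,.08,.152)+box(-.006,-.08,.101,.006,.08,.102)
ov(c,[(rackpt(*a),rackpt(*b)) for a,b in s],130,60,190,240,2.5,"pics/w1o.png")
E
```

```text
(no output)
```

View pics/w1o.png

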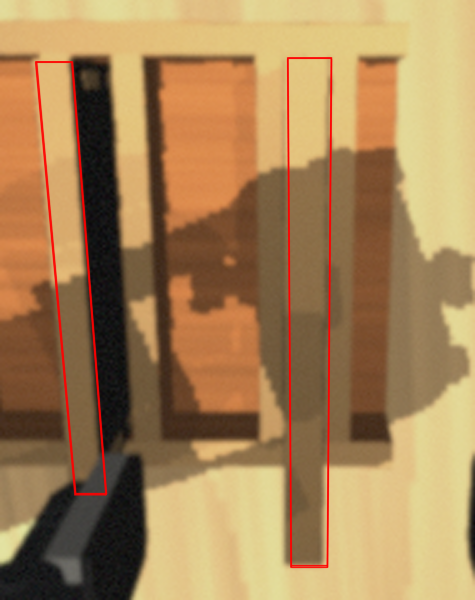

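The predicted outline matches the deep front within about 1 mm. The shallow one fits too. Going down.

```bash
python3 -m handwheel '[{"turn":[0,0,-0.002],"translation":[-0.0015,-0.001,0.035],"jaw":0.3},{"turn":[0,0,-0.002],"translation":[-0.0015,-0.001,0.075],"jaw":0.3},{"turn":[0,0,-0.002],"translation":[-0.0015,-0.001,0.1],"jaw":0.3},{"turn":[0,0,-0.002],"translation":[-0.0015,-0.001,0.1],"jaw":0.45},{"turn":[0,0,-0.002],"translation":[-0.0015,-0.001,0.1],"jaw":0.6}]'
python3 - <<'E'
from plan import *
delta(rackpt(.0845,0,.114),topdown(rack[2]))
look("wrist","pics/w2.png")
E
```

```text
time: 2.28
ee_pos: [0.5648, 0.3022, 0.1171]
eef_rot: [-0.0, 1.0, -0.03, 0.001]
force: [0.0, 0.2, 0.3]
width: 0.0343
t=2.27 pos [0.5648 0.3022 0.1171] F [0.  0.2 0.3] w 0.0343 q [0.31 0.63 1.23 0.   1.28 0.37]
turn [-0.0006 -0.0015  0.0045] trans [0.0015 0.002  0.0031] deg 0.3 mm 4
```

View pics/w2.png

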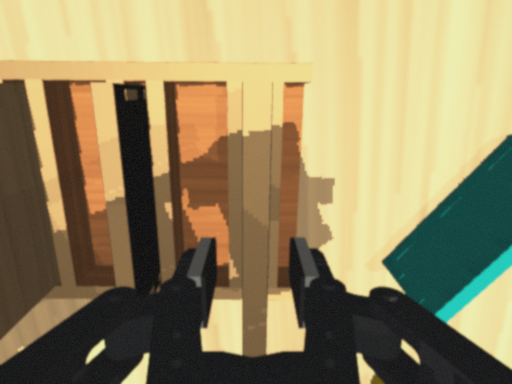

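The jaws straddle the deep front (panel at about col 256, jaw middle about col 252). I'll make a small correction and close.

```bash
python3 -m handwheel '[{"turn":[0,0,0.0045],"translation":[0.0015,0.002,0.003],"jaw":0.65},{"turn":[0,0,0.0045],"translation":[0.0015,0.002,0.003],"jaw":0.8},{"turn":[0,0,0.0045],"translation":[0.0015,0.002,0.003],"jaw":1},{"turn":[0,0,0.0045],"translation":[0.0015,0.002,0.003],"jaw":1},{"turn":[0,0,0.0045],"translation":[0.0015,0.002,0.003],"jaw":1}]' 40
python3 - <<'E'
from plan import *
delta(rackpt(.0845,0,.29),topdown(rack[2]))
E
```

```text
time: 2.95
ee_pos: [0.5667, 0.3, 0.1147]
eef_rot: [-0.0, 0.999, -0.033, 0.001]
force: [-0.0, -1.0, 4.4]
width: 0.01
t=2.95 pos [0.5667 0.3    0.1147] F [-0.  -1.   4.4] w 0.01 q [ 0.3   0.63  1.23 -0.    1.28  0.37]
turn [-0.0009 -0.0027 -0.0004] trans [ 0.     -0.0002 -0.1753] deg 0.2 mm 175
```

```bash
python3 -m handwheel '[{"turn":[0,0,0],"translation":[0,0,-0.01],"jaw":1},{"turn":[0,0,0],"translation":[0,0,-0.03],"jaw":1},{"turn":[0,0,0],"translation":[0,0,-0.06],"jaw":1},{"turn":[0,0,0],"translation":[0,0,-0.1],"jaw":1},{"turn":[0,0,0],"translation":[0,0,-0.14],"jaw":1}]'
python3 - <<'E'
from plan import *
delta(baypt(-1,(.012,0,.25)),RT)
look("wrist","pics/w3.png")
look("scene","pics/s3.png")
E
```

```text
time: 3.58
ee_pos: [0.5659, 0.2999, 0.2559]
eef_rot: [-0.0, 0.999, -0.033, 0.001]
force: [-0.0, 0.0, -1.7]
width: 0.01
t=3.58 pos [0.5659 0.2999 0.2559] F [-0.   0.  -1.7] w 0.01 q [0.3  0.55 0.99 0.   1.59 0.37]
turn [ 0.0552  0.5198 -0.208 ] trans [-0.0143  0.6059 -0.0271] deg 32.2 mm 607
```

View pics/w3.png

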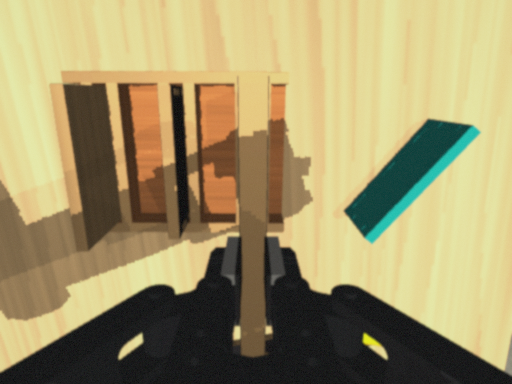

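View pics/s3.png

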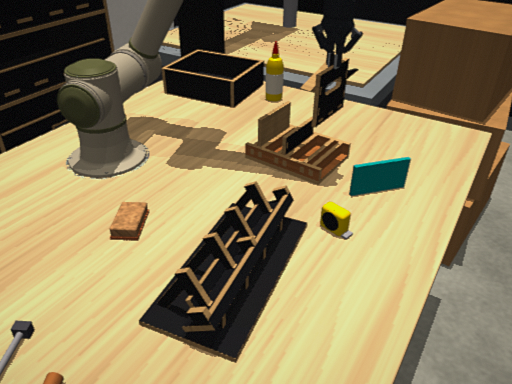

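The deep front is out of the slot, hanging straight in the jaws (scene 330,92). The blank and shallow front haven't moved. I'll carry it to the right bay.

```bash
python3 -m handwheel '[{"turn":[0,0,0],"translation":[0,0.025,-0.018],"jaw":1},{"turn":[0.005,0.05,-0.02],"translation":[-0.002,0.07,-0.022],"jaw":1},{"turn":[0.01,0.1,-0.04],"translation":[-0.003,0.125,-0.022],"jaw":1},{"turn":[0.016,0.15,-0.06],"translation":[-0.005,0.18,-0.022],"jaw":1},{"turn":[0.022,0.2,-0.08],"translation":[-0.006,0.235,-0.022],"jaw":1}]'
python3 - <<'E'
from plan import *
delta(baypt(-1,(.012,0,.25)),RT)
E
```

```text
time: 4.3
ee_pos: [0.5449, 0.0648, 0.2795]
eef_rot: [-0.009, 0.994, 0.008, 0.105]
force: [0.7, -0.2, -2.1]
width: 0.0102
t=4.30 pos [0.5449 0.0648 0.2795] F [ 0.7 -0.2 -2.1] w 0.0102 q [-0.12  0.19  1.47  0.05  1.28 -0.14]
turn [ 0.031   0.3113 -0.1278] trans [-0.0365  0.3679 -0.0172] deg 19.4 mm 370
```

```bash
python3 -m handwheel '[{"turn":[0.005,0.05,-0.02],"translation":[-0.005,0.05,-0.002],"jaw":1},{"turn":[0.01,0.1,-0.04],"translation":[-0.01,0.105,-0.005],"jaw":1},{"turn":[0.015,0.15,-0.06],"translation":[-0.015,0.16,-0.007],"jaw":1},{"turn":[0.02,0.2,-0.08],"translation":[-0.021,0.215,-0.01],"jaw":1},{"turn":[0.025,0.26,-0.105],"translation":[-0.026,0.265,-0.012],"jaw":1}]'
python3 - <<'E'
from plan import *
delta(baypt(-1,(.012,0,.25)),RT)
E
```

```text
time: 4.92
ee_pos: [0.5209, -0.2022, 0.2805]
eef_rot: [-0.018, 0.97, 0.06, 0.234]
force: [-0.2, 0.2, -1.9]
width: 0.01
t=4.92 pos [ 0.5209 -0.2022  0.2805] F [-0.2  0.2 -1.9] w 0.01 q [-0.78  0.11  1.62  0.41  1.14 -1.02]
turn [ 0.0056  0.0505 -0.0226] trans [-0.0178  0.0997 -0.012 ] deg 3.2 mm 102
```

```bash
python3 -m handwheel '[{"turn":[0.004,0.03,-0.012],"translation":[-0.009,0.045,-0.006],"jaw":1},{"turn":[0.0056,0.0505,-0.0226],"translation":[-0.0178,0.085,-0.012],"jaw":1},{"turn":[0.0056,0.0505,-0.0226],"translation":[-0.0178,0.0997,-0.012],"jaw":1},{"turn":[0.0056,0.0505,-0.0226],"translation":[-0.0178,0.0997,-0.012],"jaw":1}]'
python3 - <<'E'
from ov import *
delta(baypt(-1,(.012,0,.13)),RT)
w=look("wrist","pics/w4.png")
S=look("scene","pics/s4.png")
T=look("top","pics/t4.png")
cv2.imwrite("pics/c4.png",np.hstack([cv2.resize(S["pixels"][100:370,120:390],(560,560)),cv2.resize(T["pixels"][90:230,240:380],(560,560))])[:, :])
im=cv2.imread("pics/c4.png"); cv2.imwrite("pics/c4.png",cv2.resize(im,(800,400)))
E
```

```text
time: 5.42
ee_pos: [0.512, -0.3037, 0.2815]
eef_rot: [-0.02, 0.963, 0.071, 0.257]
force: [0.5, 0.9, -2.1]
width: 0.0099
t=5.42 pos [ 0.512  -0.3037  0.2815] F [ 0.5  0.9 -2.1] w 0.0099 q [-0.96  0.21  1.51  0.5   1.21 -1.24]
turn [-0.0012  0.0012 -0.0015] trans [0.0008 0.0002 0.1191] deg 0.1 mm 119
```

View pics/c4.png

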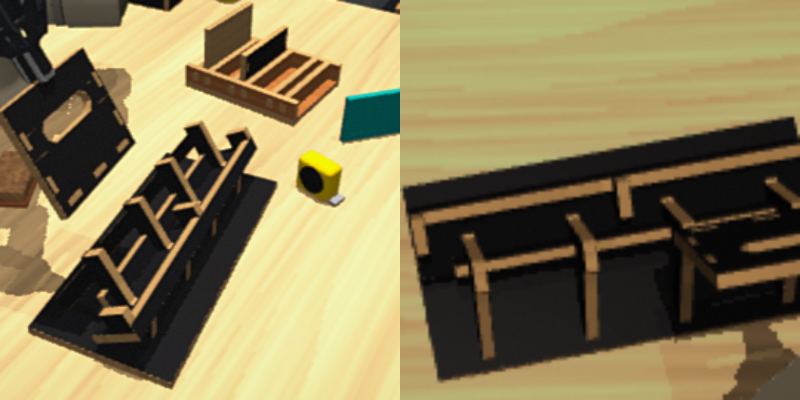

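View pics/w4.png

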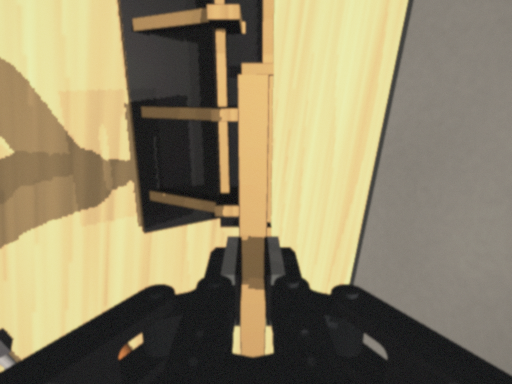

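The panel is in the jaws above the right bay, parallel to the rest. I'll check its pose against an overlay before lowering.

```bash
cat >> ov.py <<'E'
def panel_segs(h,tcp_h,dy=0,hole=False):
    o=get_obs(); r=rot(o["eef_rot"]); 
    s=box(-.006,-.08,tcp_h-h,.006,.08,tcp_h)
    if hole: s+=box(-.006,-.045,tcp_h-.102,.006,.045,tcp_h-.074)
    return [(r.apply(np.array(a)+[0,dy,0])+o["ee_pos"],r.apply(np.array(b)+[0,dy,0])+o["ee_pos"]) for a,b in s]
def bay_segs():
    s=[]
    for sd in(-1,1):
        for y in(-.058,-.046,.046,.058): s.append((baypt(sd,(0,y,0)),baypt(sd,(0,y,.08))))
        for x in(.024,.036): s.append((baypt(sd,(x,-.093,.012)),baypt(sd,(x,.093,.012))))
    return s
E
python3 - <<'E'
from ov import *
S=read_camera("scene");T=read_camera("top")
sg=panel_segs(.14,.1027,0,True)
ov(S,sg+bay_segs(),110,90,200,200,3,"pics/s5.png")
ov(T,sg+bay_segs(),240,90,170,130,4,"pics/t5.png")
E
```

```text
(no output)
```

View pics/s5.png

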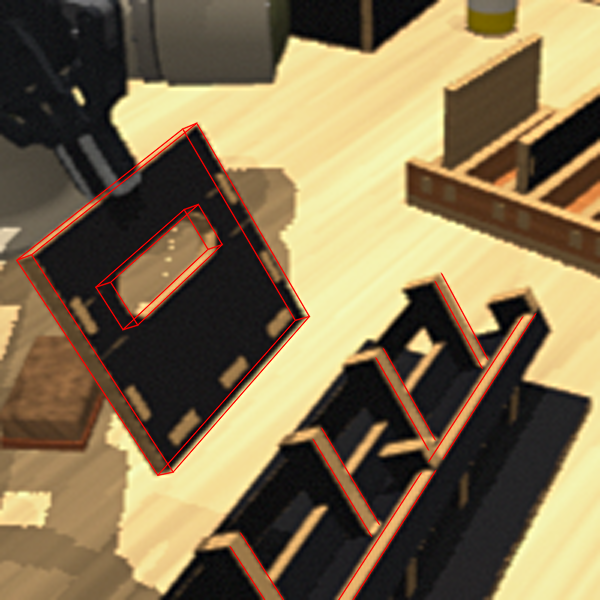

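View pics/t5.png

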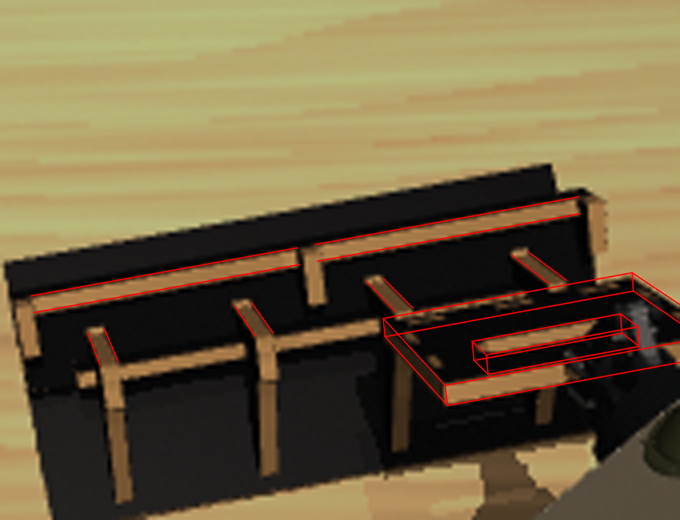

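```bash
python3 -m handwheel '[{"turn":[-0.001,0.001,-0.0015],"translation":[0.0005,0,0.03],"jaw":1},{"turn":[-0.001,0.001,-0.0015],"translation":[0.0008,0,0.065],"jaw":1},{"turn":[-0.001,0.001,-0.0015],"translation":[0.0008,0,0.1],"jaw":1},{"turn":[-0.001,0.001,-0.0015],"translation":[0.0008,0,0.119],"jaw":1},{"turn":[-0.001,0.001,-0.0015],"translation":[0.0008,0,0.119],"jaw":1}]'
python3 - <<'E'
from ov import *
delta(baypt(-1,(.009,0,.1027)),RT)
S=read_camera("scene");T=read_camera("top")
sg=panel_segs(.14,.1027,0,True)
ov(S,sg+bay_segs(),130,150,180,180,3,"pics/s6.png")
ov(T,sg+bay_segs(),240,90,170,130,4,"pics/t6.png")
E
```

```text
time: 6.3
ee_pos: [0.5721, -0.2929, 0.1794]
eef_rot: [-0.019, 0.963, 0.073, 0.258]
force: [-0.2, 0.4, -1.9]
width: 0.0099
t=6.30 pos [ 0.5721 -0.2929  0.1794] F [-0.2  0.4 -1.9] w 0.0099 q [-0.85  0.38  1.56  0.54  0.97 -1.26]
turn [-0.0014 -0.0001  0.0031] trans [-0.0042  0.002   0.0275] deg 0.2 mm 28
```

View pics/s6.png

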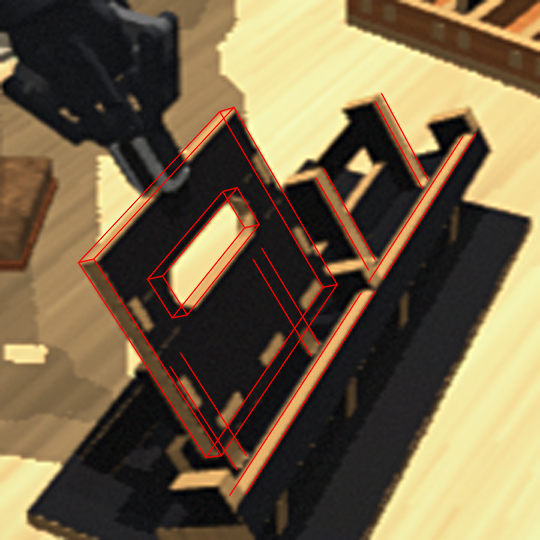

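View pics/t6.png

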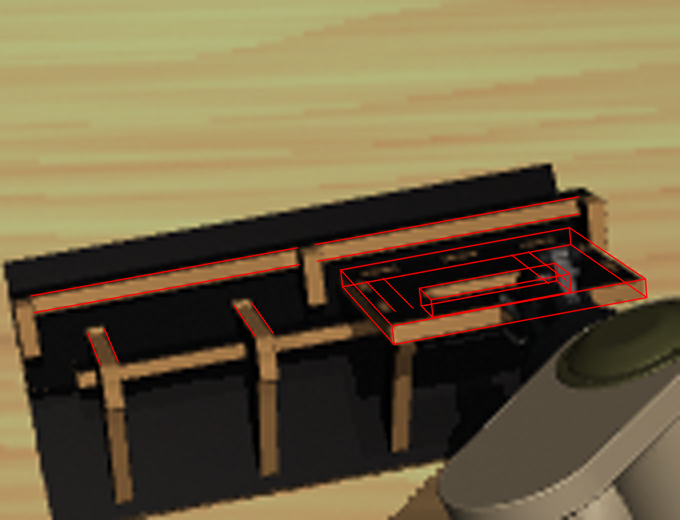

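It lines up with the bay and clears the cheeks. I'll lower it slowly and watch the force.

```bash
python3 -m handwheel '[{"turn":[-0.001,0,0.003],"translation":[-0.002,0.002,0.006],"jaw":1},{"turn":[-0.001,0,0.003],"translation":[-0.003,0.002,0.012],"jaw":1},{"turn":[-0.001,0,0.003],"translation":[-0.004,0.002,0.018],"jaw":1},{"turn":[-0.001,0,0.003],"translation":[-0.0045,0.002,0.023],"jaw":1},{"turn":[-0.001,0,0.003],"translation":[-0.0045,0.002,0.024],"jaw":1}]'
python3 - <<'E'
from ov import *
delta(baypt(-1,(.009,0,.1027)),RT)
E
```

```text
time: 7.02
ee_pos: [0.5805, -0.2946, 0.1577]
eef_rot: [-0.018, 0.963, 0.071, 0.259]
force: [-0.1, -1.5, -1.6]
width: 0.0102
t=7.03 pos [ 0.5805 -0.2946  0.1577] F [-0.1 -1.5 -1.6] w 0.0102 q [-0.84  0.42  1.57  0.55  0.93 -1.27]
turn [ 0.0019 -0.0015  0.0004] trans [-0.0003 -0.001   0.0048] deg 0.1 mm 5
```

```bash
python3 -m handwheel '[{"turn":[0.001,-0.001,0],"translation":[-0.0005,-0.001,0.0015],"jaw":1},{"turn":[0.001,-0.001,0],"translation":[-0.001,-0.001,0.0025],"jaw":1},{"turn":[0.001,-0.001,0],"translation":[-0.001,-0.001,0.0035],"jaw":1},{"turn":[0.001,-0.001,0],"translation":[-0.0015,-0.001,0.0045],"jaw":1},{"turn":[0.001,-0.001,0],"translation":[-0.0015,-0.001,0.005],"jaw":1}]'
python3 - <<'E'
from ov import *
delta(baypt(-1,(.006,0,.1027)),RT)
E
```

```text
time: 7.65
ee_pos: [0.5821, -0.2941, 0.1551]
eef_rot: [-0.017, 0.963, 0.072, 0.26]
force: [-8.6, 1.5, 14.9]
width: 0.0102
t=7.65 pos [ 0.5821 -0.2941  0.1551] F [-8.6  1.5 14.9] w 0.0102 q [-0.84  0.42  1.57  0.55  0.92 -1.28]
turn [ 0.0032 -0.0031  0.0017] trans [-0.0034 -0.0007  0.0016] deg 0.3 mm 4
```

The lower edge has met the ledge: the force is square up the slope, about 17 N. I'll ease off and bring the back onto the rest.

```bash
python3 -m handwheel '[{"turn":[0.001,-0.001,0],"translation":[-0.001,0,-0.0005],"jaw":1},{"turn":[0.001,-0.001,0],"translation":[-0.002,0,-0.0005],"jaw":1},{"turn":[0.001,-0.001,0],"translation":[-0.003,0,-0.0005],"jaw":1},{"turn":[0.001,-0.001,0],"translation":[-0.0035,0,-0.0003],"jaw":1}]'
python3 - <<'E'
from ov import *
delta(baypt(-1,(.006,0,.1027)),RT)
o=get_obs(); print(rot(o["eef_rot"]).inv().apply(o["force"]),rot(o["eef_rot"]).inv().apply(o["torque"]))
E
```

```text
time: 8.15
ee_pos: [0.579, -0.2948, 0.1539]
eef_rot: [-0.018, 0.963, 0.072, 0.26]
force: [-1.9, -0.9, 3.6]
width: 0.0103
t=8.15 pos [ 0.579  -0.2948  0.1539] F [-1.9 -0.9  3.6] w 0.0103 q [-0.84  0.42  1.58  0.56  0.92 -1.29]
turn [ 0.0029 -0.0027  0.0017] trans [-0.0001 -0.001   0.0021] deg 0.2 mm 2
[ 0.03242789  0.64347189 -4.10272285] [-0.03801497 -0.28530223  0.02814234]
```

```bash
python3 -m handwheel '[{"turn":[0.001,-0.001,0],"translation":[-0.0007,0,0],"jaw":1},{"turn":[0.001,-0.001,0],"translation":[-0.0014,0,0.0005],"jaw":1},{"turn":[0.001,-0.001,0],"translation":[-0.002,0,0.0005],"jaw":1}]'
python3 - <<'E'
from ov import *
delta(baypt(-1,(.006,0,.1027)),RT)
o=get_obs(); print(rot(o["eef_rot"]).inv().apply(o["force"]),rot(o["eef_rot"]).inv().apply(o["torque"]))
E
```

```text
time: 8.52
ee_pos: [0.5778, -0.2952, 0.153]
eef_rot: [-0.018, 0.963, 0.072, 0.259]
force: [-1.0, -0.4, 4.5]
width: 0.0101
t=8.53 pos [ 0.5778 -0.2952  0.153 ] F [-1.  -0.4  4.5] w 0.0101 q [-0.85  0.42  1.58  0.56  0.92 -1.29]
turn [ 0.0026 -0.0026  0.0019] trans [ 0.0014 -0.0012  0.002 ] deg 0.2 mm 3
[ 1.32629777  0.30450324 -4.41946301] [ 4.14411809e-03 -3.98861914e-05  2.31448937e-02]
```

```bash
python3 -m handwheel '[{"turn":[0,0,0],"translation":[-0.001,0,0],"jaw":1},{"turn":[0,0,0],"translation":[-0.002,0,0],"jaw":1}]'
python3 - <<'E'
from ov import *
delta(baypt(-1,(.006,0,.1027)),RT)
o=get_obs(); print(rot(o["eef_rot"]).inv().apply(o["force"]),rot(o["eef_rot"]).inv().apply(o["torque"]))
S=read_camera("scene")
ov(S,panel_segs(.14,.1027,0,True),130,150,180,180,4,"pics/s7.png")
E
```

```text
time: 8.78
ee_pos: [0.5764, -0.2953, 0.1521]
eef_rot: [-0.018, 0.963, 0.072, 0.26]
force: [2.7, 0.9, 3.1]
width: 0.0104
t=8.78 pos [ 0.5764 -0.2953  0.1521] F [2.7 0.9 3.1] w 0.0104 q [-0.85  0.42  1.58  0.56  0.92 -1.3 ]
turn [ 0.0026 -0.0034  0.0018] trans [ 0.0031 -0.0011  0.0019] deg 0.3 mm 4
[ 3.95726109 -0.48654728 -1.31863821] [ 0.01904683  0.5833886  -0.01186116]
```

View pics/s7.png

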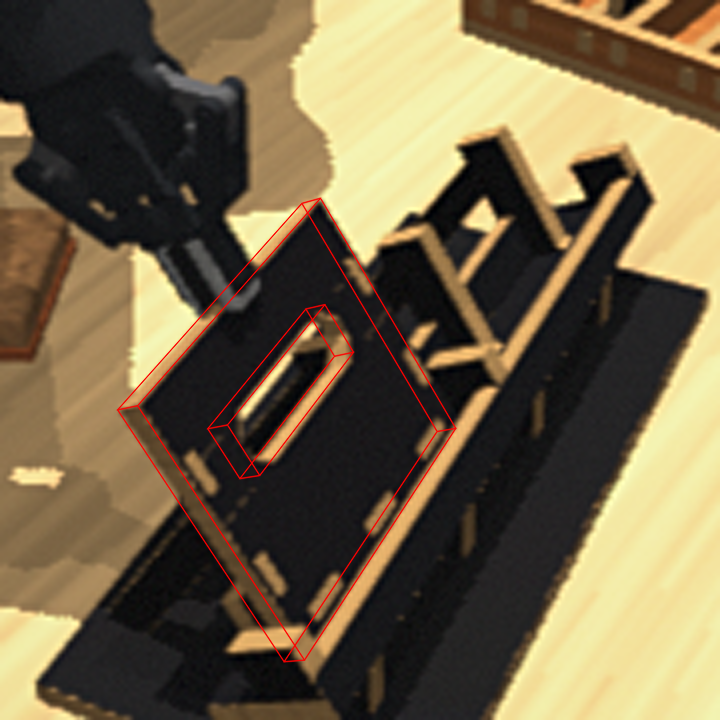

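```bash
python3 -m handwheel '[{"turn":[0,0,0],"translation":[0,0,0],"jaw":0.85},{"turn":[0,0,0],"translation":[0,0,0],"jaw":0.75},{"turn":[0,0,0],"translation":[0,0,0],"jaw":0.65}]' 20
python3 - <<'E'
from ov import *
delta(baypt(-1,(.006,0,.1027)),RT)
S=read_camera("scene")
cv2.imwrite("pics/s8.png",cv2.resize(S["pixels"][150:330,130:310],None,fx=3.3,fy=3.3,interpolation=cv2.INTER_CUBIC))
look("wrist","pics/w8.png")
E
```

```text
time: 9.2
ee_pos: [0.5762, -0.2953, 0.1518]
eef_rot: [-0.018, 0.963, 0.072, 0.26]
force: [-0.4, 0.6, 0.2]
width: 0.0302
t=9.20 pos [ 0.5762 -0.2953  0.1518] F [-0.4  0.6  0.2] w 0.0302 q [-0.85  0.42  1.58  0.56  0.92 -1.3 ]
turn [ 0.0022 -0.0028  0.0017] trans [ 0.0034 -0.001   0.0018] deg 0.2 mm 4
```

View pics/s8.png

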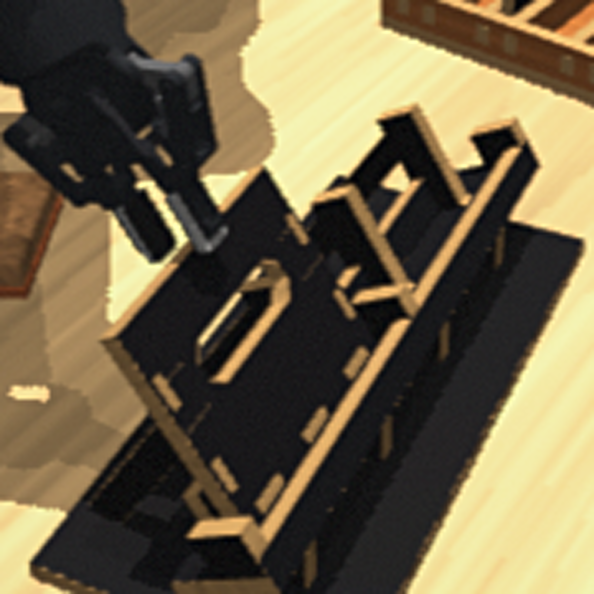

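View pics/w8.png

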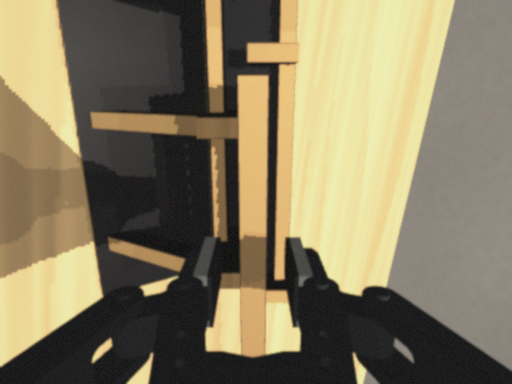

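The deep front is down on the ledge and leaning on the fins, with the jaws clear on both sides. I'll withdraw along the slope.

```bash
python3 -m handwheel '[{"turn":[0,0,0],"translation":[0,0,-0.02],"jaw":0.6},{"turn":[0,0,0],"translation":[0,0,-0.05],"jaw":0.6},{"turn":[0,0,0],"translation":[0,0,-0.09],"jaw":0.5},{"turn":[0,0,0],"translation":[0,0,-0.14],"jaw":0.4},{"turn":[0,0,0],"translation":[0,0,-0.15],"jaw":0.3}]'
python3 - <<'E'
from ov import *
delta(rackpt(0,0,.22),topdown(rack[2]))
S=read_camera("scene");T=read_camera("top")
s=box(0,-.08,0,.012,.08,.14)+box(0,-.045,.074,.012,.045,.102)
sg=[(baypt(-1,a),baypt(-1,b)) for a,b in s]
ov(S,sg,130,150,180,180,4,"pics/s9.png")
ov(T,sg,240,90,170,130,4,"pics/t9.png")
E
```

```text
time: 9.93
ee_pos: [0.5007, -0.3072, 0.2858]
eef_rot: [-0.015, 0.963, 0.072, 0.261]
force: [-0.3, 0.3, -0.7]
width: 0.0598
t=9.93 pos [ 0.5007 -0.3072  0.2858] F [-0.3  0.3 -0.7] w 0.0598 q [-0.98  0.19  1.53  0.5   1.22 -1.26]
turn [-0.0474 -0.5281  0.2086] trans [ 0.0306 -0.6095  0.088 ] deg 32.6 mm 617
```

View pics/s9.png

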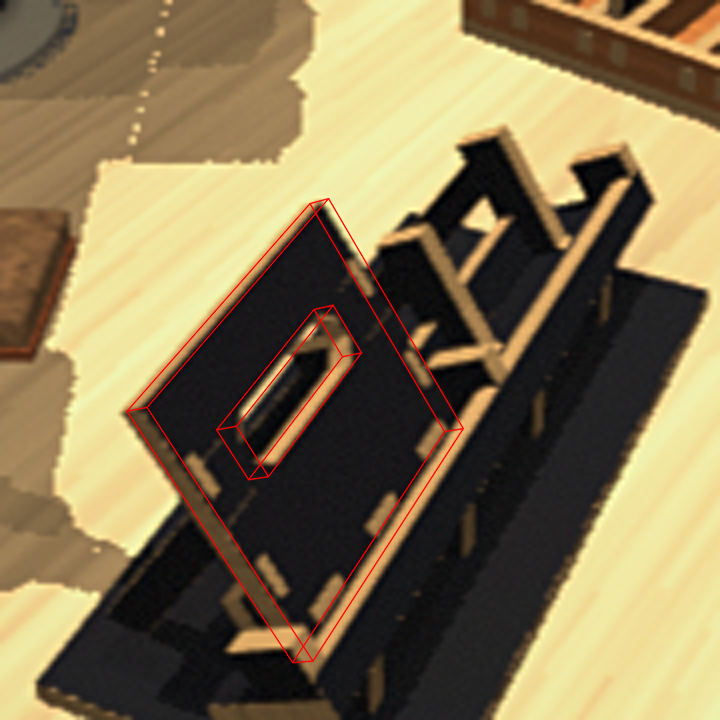

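View pics/t9.png

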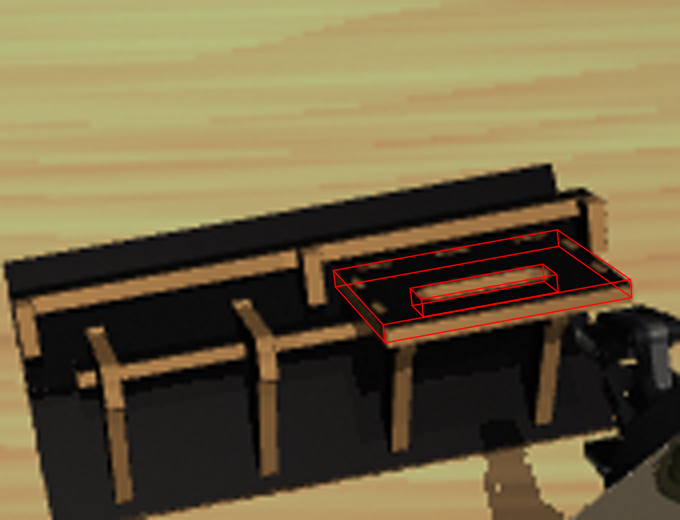

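The deep front matches a fully seated pose within about 1 px in both views. Next, back to the rack for the shallow front.

```bash
python3 -m handwheel '[{"turn":[-0.004,-0.05,0.02],"translation":[0.0025,-0.05,0.007],"jaw":0.3},{"turn":[-0.009,-0.1,0.04],"translation":[0.005,-0.11,0.015],"jaw":0.3},{"turn":[-0.014,-0.15,0.06],"translation":[0.008,-0.17,0.024],"jaw":0.3},{"turn":[-0.019,-0.21,0.083],"translation":[0.011,-0.23,0.033],"jaw":0.3},{"turn":[-0.024,-0.27,0.105],"translation":[0.015,-0.29,0.041],"jaw":0.3}]'
python3 - <<'E'
from plan import *
delta(rackpt(0,0,.22),topdown(rack[2]))
E
```

```text
time: 10.65
ee_pos: [0.4912, -0.0127, 0.2525]
eef_rot: [-0.009, 0.992, 0.019, 0.126]
force: [0.2, -0.4, -0.8]
width: 0.0598
t=10.65 pos [ 0.4912 -0.0127  0.2525] F [ 0.2 -0.4 -0.8] w 0.0598 q [-0.33  0.04  1.7   0.11  1.16 -0.4 ]
turn [-0.0261 -0.2527  0.1031] trans [-0.0057 -0.3179  0.0363] deg 15.7 mm 320
```

```bash
python3 -m handwheel '[{"turn":[-0.005,-0.05,0.02],"translation":[-0.001,-0.06,0.007],"jaw":0.3},{"turn":[-0.01,-0.1,0.04],"translation":[-0.002,-0.12,0.014],"jaw":0.3},{"turn":[-0.015,-0.15,0.06],"translation":[-0.003,-0.18,0.02],"jaw":0.3},{"turn":[-0.021,-0.21,0.085],"translation":[-0.0045,-0.24,0.027],"jaw":0.3},{"turn":[-0.026,-0.2527,0.103],"translation":[-0.0057,-0.3,0.0343],"jaw":0.3}]'; python3 -m handwheel '[{"turn":[0,0,0],"translation":[0,-0.018,0.0],"jaw":0.3},{"turn":[0,0,0],"translation":[0,-0.018,0.0],"jaw":0.3}]'
python3 - <<'E'
from ov import *
delta(rackpt(0,0,.12),topdown(rack[2]))
c=read_camera("wrist")
s=box(-.006,-.08,.101,.006,.08,.102)+box(-.091,-.08,.131,-.079,.08,.132)
ov(c,[(rackpt(*a),rackpt(*b)) for a,b in s],80,40,400,300,2,"pics/w10.png")
E
```

```text
time: 11.28
ee_pos: [0.4814, 0.29, 0.2202]
eef_rot: [0.001, 0.999, -0.032, -0.002]
force: [1.4, -0.3, 0.9]
width: 0.06
time: 11.52
ee_pos: [0.482, 0.3086, 0.2189]
eef_rot: [0.001, 1.0, -0.031, -0.003]
force: [-0.2, -0.8, 0.3]
width: 0.06
t=11.53 pos [0.482  0.3086 0.2189] F [-0.2 -0.8  0.3] w 0.06 q [ 0.36  0.41  1.31 -0.    1.43  0.43]
turn [0.0024 0.005  0.0025] trans [0.0006 0.0028 0.0989] deg 0.3 mm 99
```

View pics/w10.png

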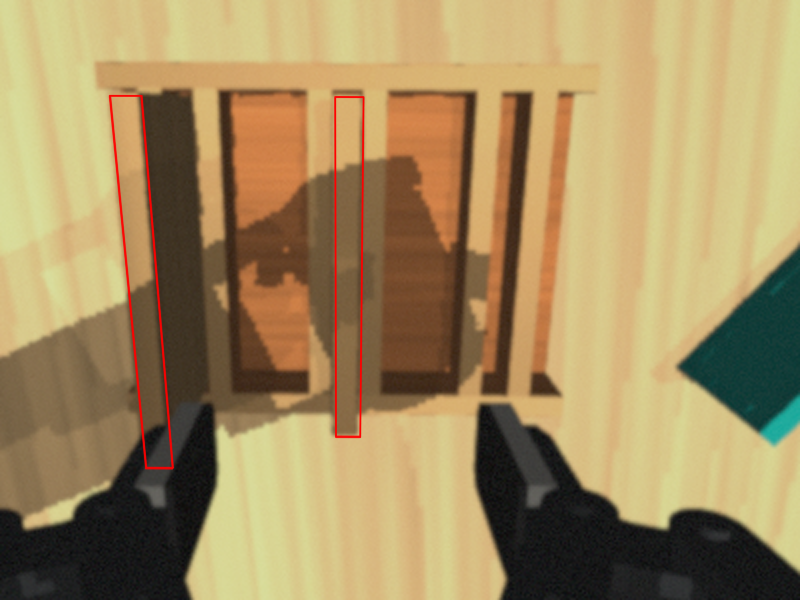

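The shallow front (crop column ~348) is within 1 mm of prediction. Descending with the blank well clear on the left.

```bash
python3 -m handwheel '[{"turn":[0.0024,0.005,0.0025],"translation":[0,0.0028,0.04],"jaw":0.3},{"turn":[0.0024,0.005,0.0025],"translation":[0,0.0028,0.08],"jaw":0.3},{"turn":[0.0024,0.005,0.0025],"translation":[0,0.0028,0.115],"jaw":0.3},{"turn":[0.0024,0.005,0.0025],"translation":[0,0.0028,0.135],"jaw":0.4},{"turn":[0.0024,0.005,0.0025],"translation":[0,0.0028,0.145],"jaw":0.5}]'
python3 - <<'E'
from ov import *
delta(rackpt(-.0005,0,.066),topdown(rack[2]))
look("wrist","pics/w11.png")
E
```

```text
time: 12.2
ee_pos: [0.4815, 0.3029, 0.0739]
eef_rot: [0.0, 0.999, -0.034, 0.0]
force: [-0.1, 0.0, 0.4]
width: 0.0429
t=12.20 pos [0.4815 0.3029 0.0739] F [-0.1  0.   0.4] w 0.0429 q [ 0.36  0.53  1.52 -0.    1.09  0.42]
turn [ 0.0004 -0.0001 -0.0032] trans [-0.0003 -0.0027  0.0079] deg 0.2 mm 8
```

View pics/w11.png

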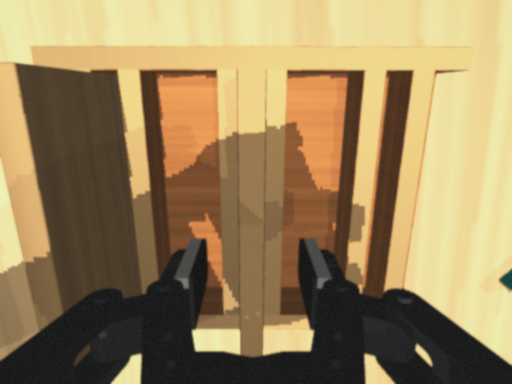

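The panel is centred between the jaws (col 252). Last bit down, then close.

```bash
python3 -m handwheel '[{"turn":[0,0,-0.003],"translation":[-0.0003,-0.0027,0.0079],"jaw":0.6},{"turn":[0,0,-0.003],"translation":[-0.0003,-0.0027,0.0079],"jaw":0.75},{"turn":[0,0,-0.003],"translation":[-0.0003,-0.0027,0.0079],"jaw":1},{"turn":[0,0,-0.003],"translation":[-0.0003,-0.0027,0.0079],"jaw":1},{"turn":[0,0,-0.003],"translation":[-0.0003,-0.0027,0.0079],"jaw":1}]' 40; python3 -m handwheel '[{"turn":[0,0,0],"translation":[0,0,-0.012],"jaw":1},{"turn":[0,0,0],"translation":[0,0,-0.04],"jaw":1},{"turn":[0,0,0],"translation":[0,0,-0.08],"jaw":1},{"turn":[0,0,0],"translation":[0,0,-0.13],"jaw":1},{"turn":[0,0,0],"translation":[0,0,-0.16],"jaw":1}]'
python3 - <<'E'
from ov import *
delta(baypt(1,(.010,0,.2)),RT)
S=read_camera("scene")
ov(S,panel_segs(.09,.054),210,50,170,140,4,"pics/s12.png")
E
```

```text
time: 12.88
ee_pos: [0.4814, 0.3059, 0.0658]
eef_rot: [0.0, 0.999, -0.032, 0.0]
force: [-0.7, -0.5, 4.0]
width: 0.01
time: 13.5
ee_pos: [0.4815, 0.3061, 0.229]
eef_rot: [-0.0, 0.999, -0.032, 0.002]
force: [0.4, 0.1, -1.9]
width: 0.0098
t=13.50 pos [0.4815 0.3061 0.229 ] F [ 0.4  0.1 -1.9] w 0.0098 q [ 0.36  0.39  1.3  -0.    1.44  0.43]
turn [ 0.0549  0.5185 -0.2075] trans [ 0.0509  0.4082 -0.0094] deg 32.2 mm 411
```

View pics/s12.png

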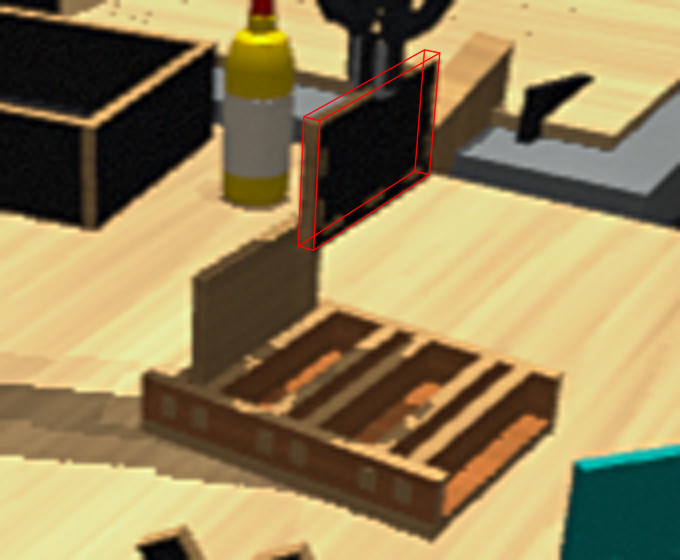

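The shallow front is out and its pose in the jaws matches prediction. Carrying it to the left bay.

```bash
python3 -m handwheel '[{"turn":[0.004,0.04,-0.015],"translation":[0.004,0.035,-0.001],"jaw":1},{"turn":[0.01,0.1,-0.04],"translation":[0.01,0.08,-0.002],"jaw":1},{"turn":[0.017,0.16,-0.065],"translation":[0.016,0.13,-0.003],"jaw":1},{"turn":[0.024,0.23,-0.09],"translation":[0.022,0.18,-0.004],"jaw":1},{"turn":[0.03,0.29,-0.115],"translation":[0.028,0.23,-0.005],"jaw":1}]'
python3 - <<'E'
from ov import *
delta(baypt(1,(.009,0,.2)),RT)
E
```

```text
time: 14.18
ee_pos: [0.4951, 0.0738, 0.2367]
eef_rot: [-0.011, 0.988, 0.026, 0.15]
force: [0.6, -0.9, -1.3]
width: 0.0097
t=14.18 pos [0.4951 0.0738 0.2367] F [ 0.6 -0.9 -1.3] w 0.0097 q [-0.13  0.04  1.75  0.08  1.05 -0.21]
turn [ 0.024   0.2217 -0.0914] trans [ 0.0014  0.1787 -0.0033] deg 13.8 mm 179
```

```bash
python3 -m handwheel '[{"turn":[0.006,0.06,-0.025],"translation":[0.0004,0.05,-0.001],"jaw":1},{"turn":[0.012,0.12,-0.05],"translation":[0.0008,0.1,-0.002],"jaw":1},{"turn":[0.02,0.18,-0.075],"translation":[0.001,0.145,-0.003],"jaw":1},{"turn":[0.024,0.222,-0.0914],"translation":[0.0014,0.175,-0.0033],"jaw":1},{"turn":[0.024,0.222,-0.0914],"translation":[0.0014,0.1787,-0.0033],"jaw":1}]'
python3 - <<'E'
from ov import *
delta(baypt(1,(.008,0,.09)),RT)
S=read_camera("scene");T=read_camera("top")
sg=panel_segs(.09,.054)
ov(S,sg+bay_segs(),130,120,190,190,3.1,"pics/s13.png")
ov(T,sg+bay_segs(),230,90,170,130,4,"pics/t13.png")
E
```

```text
time: 14.8
ee_pos: [0.5044, -0.1062, 0.237]
eef_rot: [-0.019, 0.964, 0.07, 0.258]
force: [0.4, -0.5, -1.6]
width: 0.0095
t=14.80 pos [ 0.5044 -0.1062  0.237 ] F [ 0.4 -0.5 -1.6] w 0.0095 q [-0.65 -0.01  1.87  0.45  0.94 -1.  ]
turn [ 0.0009  0.0009 -0.0032] trans [ 0.0003 -0.0016  0.1099] deg 0.2 mm 110
```

View pics/s13.png

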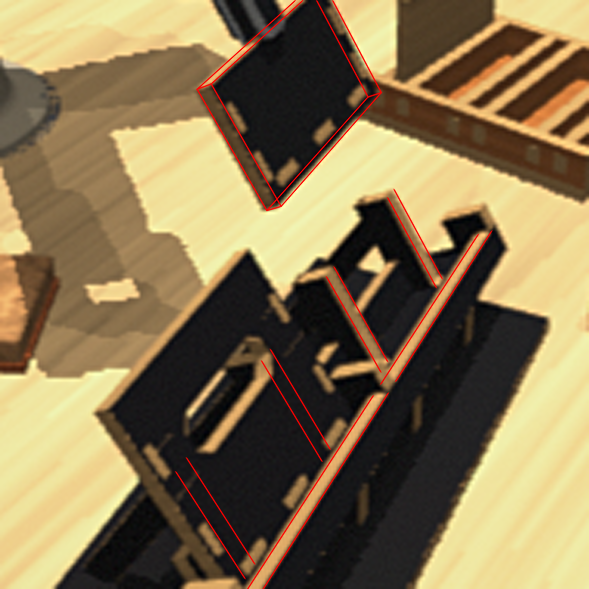

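View pics/t13.png

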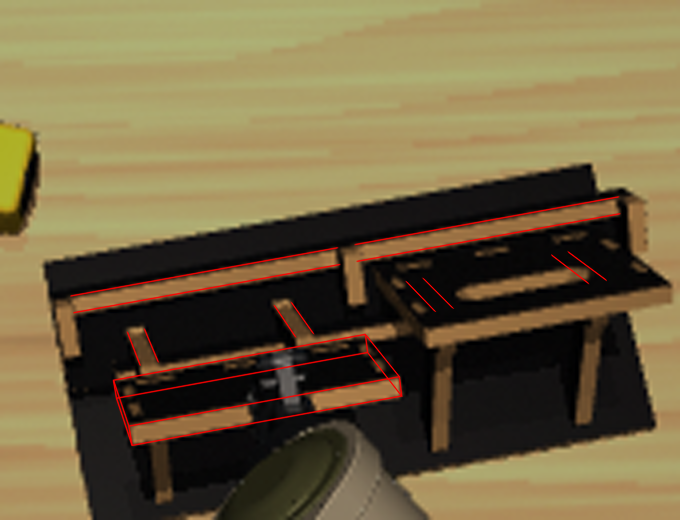

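```bash
python3 -m handwheel '[{"turn":[0.001,0.001,-0.003],"translation":[0.0003,-0.0016,0.03],"jaw":1},{"turn":[0.001,0.001,-0.003],"translation":[0.0003,-0.0016,0.065],"jaw":1},{"turn":[0.001,0.001,-0.003],"translation":[0.0003,-0.0016,0.095],"jaw":1},{"turn":[0.001,0.001,-0.003],"translation":[0.0003,-0.0016,0.11],"jaw":1},{"turn":[0.001,0.001,-0.003],"translation":[0.0003,-0.0016,0.11],"jaw":1}]'
python3 - <<'E'
from ov import *
delta(baypt(1,(.007,0,.054)),RT)
S=read_camera("scene");T=read_camera("top")
sg=panel_segs(.09,.054)
ov(S,sg+bay_segs(),160,150,160,140,4,"pics/s14.png")
ov(T,sg+bay_segs(),230,90,170,130,4,"pics/t14.png")
E
```

```text
time: 15.52
ee_pos: [0.5592, -0.0938, 0.1419]
eef_rot: [-0.02, 0.963, 0.073, 0.258]
force: [0.7, -0.3, -1.3]
width: 0.0098
t=15.53 pos [ 0.5592 -0.0938  0.1419] F [ 0.7 -0.3 -1.3] w 0.0098 q [-0.54  0.22  1.89  0.53  0.69 -1.05]
turn [-0.0027  0.0008  0.0029] trans [-0.0018  0.0028  0.0355] deg 0.2 mm 36
```

View pics/s14.png

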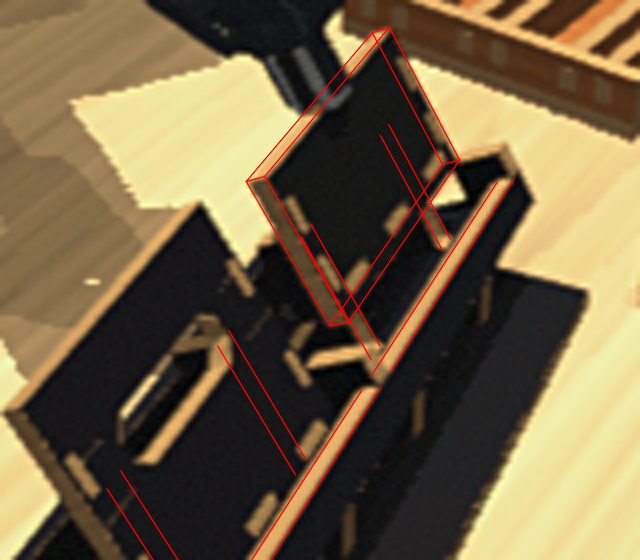

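View pics/t14.png

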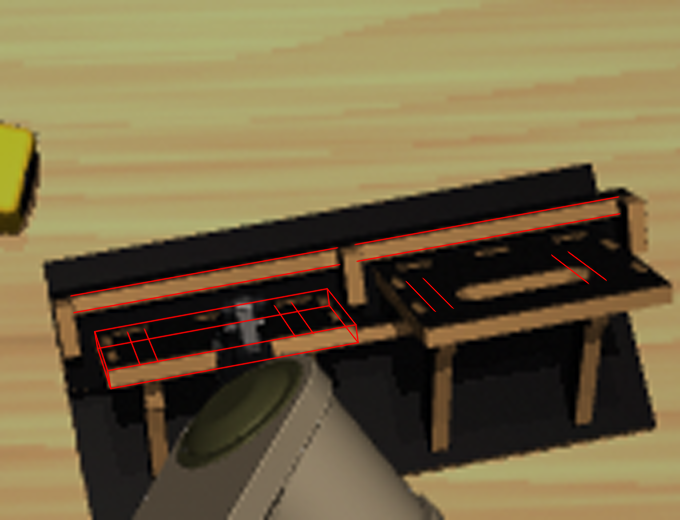

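Aligned with the left bay; lower edge ~35 mm above the ledge. Lowering slowly.

```bash
python3 -m handwheel '[{"turn":[-0.002,0.001,0.002],"translation":[0,0.002,0.008],"jaw":1},{"turn":[-0.002,0.001,0.002],"translation":[0,0.002,0.016],"jaw":1},{"turn":[-0.002,0.001,0.002],"translation":[-0.0005,0.002,0.023],"jaw":1},{"turn":[-0.002,0.001,0.002],"translation":[-0.0008,0.002,0.028],"jaw":1},{"turn":[-0.002,0.001,0.002],"translation":[-0.001,0.002,0.031],"jaw":1}]'
python3 - <<'E'
from ov import *
delta(baypt(1,(.007,0,.054)),RT)
o=get_obs(); print(rot(o["eef_rot"]).inv().apply(o["force"]),rot(o["eef_rot"]).inv().apply(o["torque"]))
E
```

```text
time: 16.25
ee_pos: [0.5743, -0.0943, 0.1155]
eef_rot: [-0.019, 0.963, 0.072, 0.259]
force: [-0.1, -1.5, -1.7]
width: 0.0096
t=16.25 pos [ 0.5743 -0.0943  0.1155] F [-0.1 -1.5 -1.7] w 0.0096 q [-0.53  0.29  1.88  0.57  0.62 -1.08]
turn [ 0.001  -0.0019  0.0009] trans [-0.0015 -0.      0.0052] deg 0.1 mm 5
[-1.13344357  1.43076327  1.29402994] [ 0.05848365 -0.41733833  0.033248  ]
```

```bash
python3 -m handwheel '[{"turn":[0.001,-0.001,0],"translation":[-0.0005,0,0.0015],"jaw":1},{"turn":[0.001,-0.001,0],"translation":[-0.001,0,0.0025],"jaw":1},{"turn":[0.001,-0.001,0],"translation":[-0.001,0,0.0035],"jaw":1},{"turn":[0.001,-0.001,0],"translation":[-0.0015,0,0.0045],"jaw":1},{"turn":[0.001,-0.001,0],"translation":[-0.0015,0,0.005],"jaw":1}]'
python3 - <<'E'
from ov import *
delta(baypt(1,(.006,0,.054)),RT)
o=get_obs(); print(rot(o["eef_rot"]).inv().apply(o["force"]),rot(o["eef_rot"]).inv().apply(o["torque"]))
E
```

```text
time: 16.88
ee_pos: [0.576, -0.0944, 0.1117]
eef_rot: [-0.019, 0.963, 0.072, 0.26]
force: [-6.9, 2.7, 11.3]
width: 0.0097
t=16.88 pos [ 0.576  -0.0944  0.1117] F [-6.9  2.7 11.3] w 0.0097 q [-0.52  0.3   1.88  0.57  0.61 -1.09]
turn [ 0.0009 -0.0029  0.0013] trans [-0.002  -0.0003  0.0011] deg 0.2 mm 2
[  0.12724928  -3.66656306 -13.00575187] [ 0.37916334 -0.27789497 -0.01881112]
```

On the ledge (13 N). Easing off and moving back to the rest.

```bash
python3 -m handwheel '[{"turn":[0,-0.001,0],"translation":[-0.001,0,-0.0003],"jaw":1},{"turn":[0,-0.001,0],"translation":[-0.002,0,-0.0003],"jaw":1},{"turn":[0,-0.001,0],"translation":[-0.003,0,-0.0003],"jaw":1},{"turn":[0,-0.001,0],"translation":[-0.0035,0,0],"jaw":1}]'
python3 - <<'E'
from ov import *
delta(baypt(1,(.006,0,.054)),RT)
o=get_obs(); print(rot(o["eef_rot"]).inv().apply(o["force"]),rot(o["eef_rot"]).inv().apply(o["torque"]))
E
```

```text
time: 17.38
ee_pos: [0.5733, -0.095, 0.1104]
eef_rot: [-0.018, 0.963, 0.072, 0.26]
force: [-3.0, 0.1, 7.2]
width: 0.0097
t=17.38 pos [ 0.5733 -0.095   0.1104] F [-3.   0.1  7.2] w 0.0097 q [-0.53  0.29  1.89  0.58  0.61 -1.1 ]
turn [ 0.0014 -0.0028  0.0013] trans [ 0.0011 -0.0005  0.0014] deg 0.2 mm 2
[ 1.0318087  -0.51085643 -7.74682125] [ 1.29802008e-01 -6.05883747e-02  2.22163854e-05]
```

```bash
python3 -m handwheel '[{"turn":[0,0,0],"translation":[-0.001,0,0],"jaw":1},{"turn":[0,0,0],"translation":[-0.002,0,0],"jaw":1},{"turn":[0,0,0],"translation":[-0.0025,0,0],"jaw":1}]'
python3 - <<'E'
from ov import *
delta(baypt(1,(.006,0,.054)),RT)
o=get_obs(); print(rot(o["eef_rot"]).inv().apply(o["force"]),rot(o["eef_rot"]).inv().apply(o["torque"]))
S=read_camera("scene")
ov(S,panel_segs(.09,.054),160,150,160,140,4,"pics/s15.png")
E
```

```text
time: 17.75
ee_pos: [0.5726, -0.0953, 0.1104]
eef_rot: [-0.018, 0.962, 0.071, 0.261]
force: [11.6, 5.8, 2.5]
width: 0.0096
t=17.75 pos [ 0.5726 -0.0953  0.1104] F [11.6  5.8  2.5] w 0.0096 q [-0.53  0.29  1.9   0.59  0.61 -1.11]
turn [ 0.0023 -0.0063  0.0009] trans [ 0.0017 -0.0007  0.0017] deg 0.4 mm 2
[11.93477752 -4.02670116  4.03632502] [0.60209086 1.9194611  0.00316713]
```

View pics/s15.png

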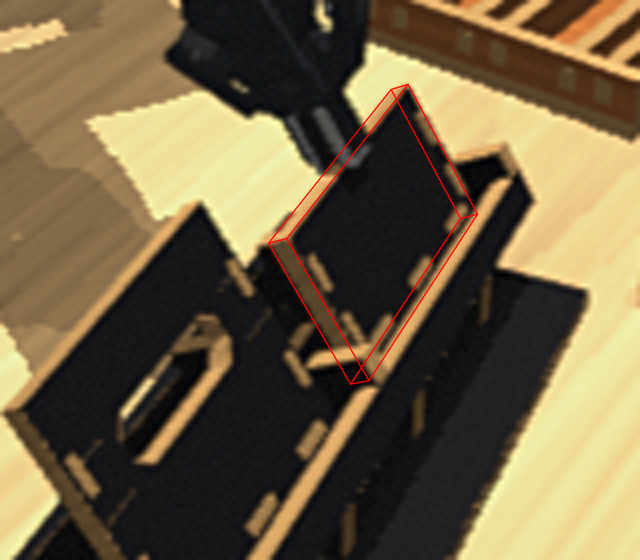

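It's firmly against the rest (12 N). I'll relax the push, keep a light press down, then open.

```bash
python3 -m handwheel '[{"turn":[0,-0.003,0],"translation":[0.0007,0,0.0005],"jaw":1},{"turn":[0,-0.003,0],"translation":[0.0007,0,0.001],"jaw":1}]'
python3 - <<'E'
from ov import *
delta(baypt(1,(.006,0,.054)),RT)
o=get_obs(); print(rot(o["eef_rot"]).inv().apply(o["force"]),rot(o["eef_rot"]).inv().apply(o["torque"]))
E
```

```text
time: 18.05
ee_pos: [0.5739, -0.0952, 0.1103]
eef_rot: [-0.018, 0.963, 0.072, 0.26]
force: [-6.1, 1.5, 11.5]
width: 0.0094
t=18.05 pos [ 0.5739 -0.0952  0.1103] F [-6.1  1.5 11.5] w 0.0094 q [-0.53  0.3   1.89  0.58  0.61 -1.1 ]
turn [ 0.0026 -0.004   0.0015] trans [ 0.0006 -0.0008  0.001 ] deg 0.3 mm 1
[  0.82936181  -2.38578121 -12.88542362] [ 0.27790155 -0.02630208 -0.08642096]
```

```bash
python3 -m handwheel '[{"turn":[0,0,0],"translation":[0,0,-0.0005],"jaw":0.9},{"turn":[0,0,0],"translation":[0,0,-0.0005],"jaw":0.8},{"turn":[0,0,0],"translation":[0,0,-0.0005],"jaw":0.7},{"turn":[0,0,0],"translation":[0,0,-0.0005],"jaw":0.7}]' 20
python3 - <<'E'
from ov import *
delta(baypt(1,(.006,0,.054)),RT)
S=look("scene","pics/s16.png"); W=look("wrist","pics/w16.png")
a=cv2.resize(S["pixels"][150:290,160:320],(400,350)); b=cv2.resize(W["pixels"],(400,350))
cv2.imwrite("pics/c16.png",np.hstack([a,b]))
E
```

```text
time: 18.55
ee_pos: [0.5735, -0.0952, 0.1105]
eef_rot: [-0.018, 0.963, 0.072, 0.26]
force: [1.2, -0.3, 0.3]
width: 0.0257
t=18.55 pos [ 0.5735 -0.0952  0.1105] F [ 1.2 -0.3  0.3] w 0.0257 q [-0.53  0.29  1.89  0.58  0.61 -1.1 ]
turn [ 0.0024 -0.0035  0.0013] trans [ 0.0008 -0.0008  0.0013] deg 0.3 mm 2
```

View pics/c16.png

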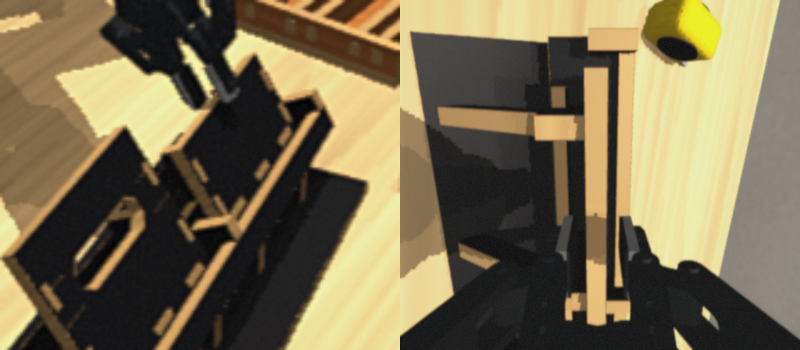

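Released, with the panel clear of both fingers and the shallow front seated. Withdrawing.

```bash
python3 -m handwheel '[{"turn":[0,0,0],"translation":[0,0,-0.015],"jaw":0.65},{"turn":[0,0,0],"translation":[0,0,-0.04],"jaw":0.65},{"turn":[0,0,0],"translation":[0,0,-0.08],"jaw":0.65},{"turn":[0,0,0],"translation":[0,0,-0.13],"jaw":0.65},{"turn":[0,0,0],"translation":[0,0,-0.17],"jaw":0.6}]'; python3 -m handwheel '[{"turn":[0,0,0],"translation":[-0.02,0,-0.04],"jaw":0.6},{"turn":[0,0,0],"translation":[-0.04,-0.04,-0.06],"jaw":0.6},{"turn":[0,0,0],"translation":[-0.06,-0.09,-0.06],"jaw":0.6},{"turn":[0,0,0],"translation":[-0.06,-0.14,-0.06],"jaw":0.6},{"turn":[0,0,0],"translation":[-0.06,-0.14,-0.06],"jaw":0.6}]'
python3 - <<'E'
from ov import *
S=look("scene","pics/s17.png");T=look("top","pics/t17.png")
delta(baypt(1,(.006,0,.054)),RT)
def sg(sd,h,d=(0,0,0)): return [(baypt(sd,np.array(a)+d),baypt(sd,np.array(b)+d)) for a,b in box(0,-.08,0,.012,.08,h)]
ov(S,sg(-1,.14,(-.002,0,0))+sg(1,.09,(-.002,0,0)),130,150,190,180,4,"pics/s18.png")
ov(T,sg(-1,.14)+sg(1,.09),230,90,180,130,4,"pics/t18.png")
cv2.imwrite("pics/s19.png",cv2.resize(S["pixels"][150:330,130:320],None,fx=4,fy=4,interpolation=cv2.INTER_CUBIC))
E
```

```text
time: 19.27
ee_pos: [0.4877, -0.1075, 0.26]
eef_rot: [-0.017, 0.963, 0.072, 0.261]
force: [1.2, -0.4, -0.6]
width: 0.0343
time: 19.9
ee_pos: [0.3847, 0.0222, 0.2818]
eef_rot: [-0.017, 0.962, 0.075, 0.261]
force: [1.2, 0.4, 0.7]
width: 0.0342
t=20.00 pos [0.3857 0.0193 0.2815] F [-1.  -0.2 -0.2] w 0.034 q [-0.51 -0.43  2.08  0.35  1.08 -0.76]
turn [ 0.0049 -0.0055  0.0035] trans [0.0599 0.1392 0.2349] deg 0.5 mm 280
```

View pics/s18.png

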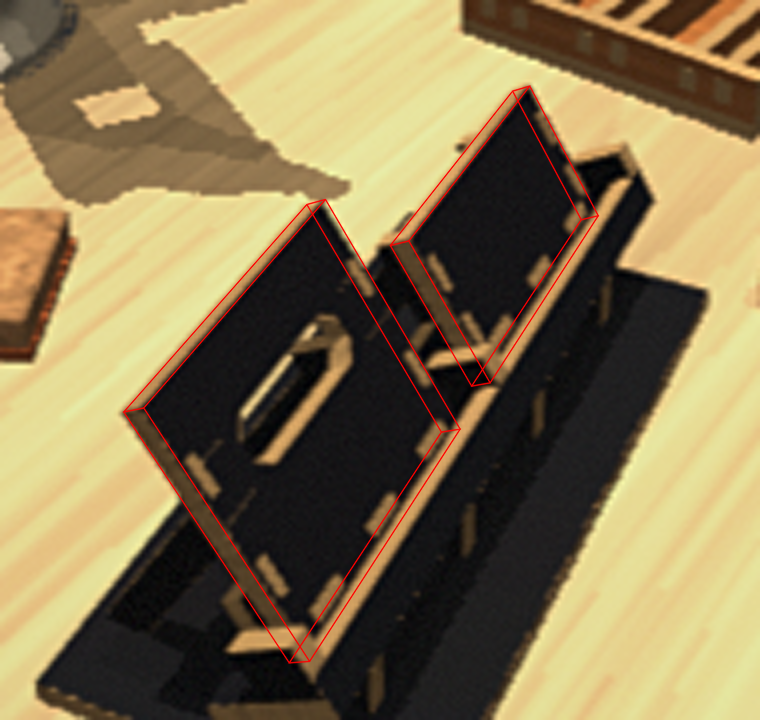

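View pics/s19.png

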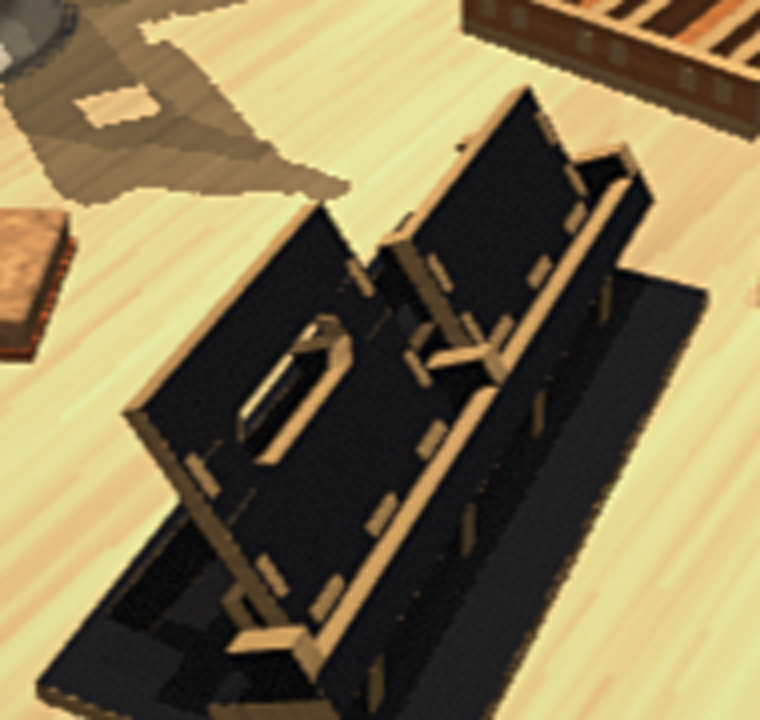

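View pics/t18.png

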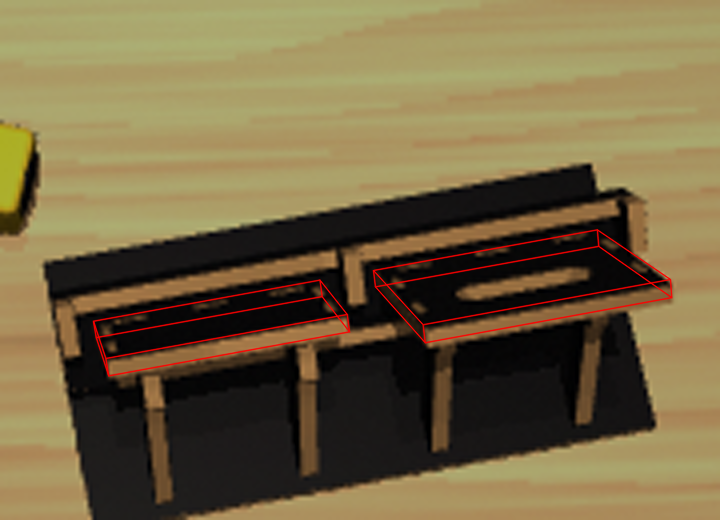

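View pics/s17.png

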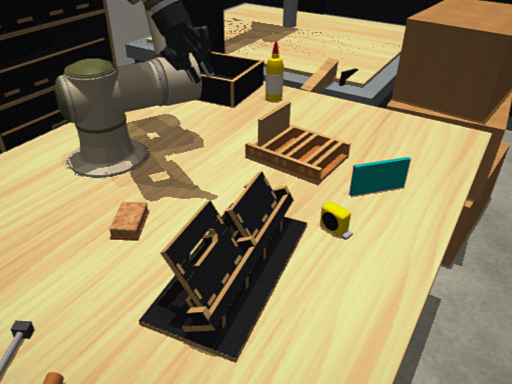

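Both fronts match the seated poses within about 1 px in the scene and top views. The deep front hasn't moved since it was released. The blank (scene 274,125), tape, cork block and turquoise panel are where they started, and the arm is well clear. Handing in.

```bash
python3 -m handwheel '[{"turn":[0,0,0],"translation":[0,0,0],"jaw":0.6},{"turn":[0,0,0],"translation":[0,0,0],"jaw":0.6}]'
python3 - <<'E'
from bench import close_job
print(close_job())
E
```

```text
time: 20.25
ee_pos: [0.3858, 0.0183, 0.2814]
eef_rot: [-0.016, 0.963, 0.071, 0.261]
force: [-0.7, 0.3, -0.4]
width: 0.0341
the job is handed in; nothing more can be done
None
```

Both black drawer fronts are on the stand: `front_deep` in the right bay and `front_shallow` in the left, each the same way up as in the rack. The job took about 20 s, and I handed it in with the arm well clear.

**Placing:** I lowered each one until the wrist force showed the lower edge on the ledge. That was about 17 N for the deep front and 13 N for the shallow one. I then moved each back onto the uprights (about 4 N and 12 N) and released it.

**Last checks:**
- **Position:** both fronts match the expected seated outline within about 1 to 2 pixels (2 to 3 mm) in the scene and top views. The contact readings put the uprights 2 to 3 mm further back than I had measured, within what the calibration and my fit allow.
- **Stability:** the deep front had not visibly moved between its release and the final pictures.
- **Other things:** the blank, tape measure, cork block and turquoise panel all looked unmoved.

**Not seen directly:** the lip hides the lower edges, so "fully down" rests on the forces and the outlines. No check failed.

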